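# Dress an uplighter: stack its optics, then hold the barn-door leaf at the tape mark

### The arm

A 6-joint arm with a two-finger parallel gripper is mounted at the origin on the work surface. World frame = base frame: x ahead of the robot, y to its left, z up, the work surface at z = 0. Lengths are in m, angles in rad, forces in N, time in s.
With the tool pointing down it reaches from about 0.375 to 0.975 m from the base axis. Payload 3.8 kg.
Tool frame: the origin (TCP) lies at the very end of the fingers, on their centre line; the grasp point (between the pads) lies 19 mm behind it; z points along the fingers, y is the line along which they close (so a half turn about z gives the same grasp; the last joint's range is limited). The gripper opens to 85 mm and grips with 20 to 120 N. Pads are 22 mm wide; open, the fingers measure 114 mm over their backs; the gripper's body (76 mm by 85 mm) begins 54 mm behind the grasp point. The pads swing forward as they close: fully open they stand 13 mm farther back than shut.
Start: joints at [-1.181, 0.264, 1.604, -0, 1.274, -0.037], TCP at [0.279, -0.614, 0.231] pointing down, gripper open.
Joint ranges: [-2.63, 2.63], [-0.94, 2.18], [0.31, 2.57], [-1.31, 4.45], [0, 2.66], [-2.55, 2.55]. Speed limits (rad/s): [2.57, 2.57, 3.14, 3.14, 3.14, 3.14].

### API

Orientations are given as a rotation vector (axis times angle).
In Python, from workcell import read_state, read_camera, calibration, finish_job gives the robot as it stands.
- The arm moves only by the tool step_arm, never from a script. Its argument "commands" is a list of rows, each an object of numbers: "fingers": the gripper's target within -1 to 1 (shut at 1, half-way at 0, fully open at -1); "dx", "dy", "dz": the shift along the tool's x, y, z in m; "roll": the turn about the tool's z in degrees. In form: [{"fingers": .., "dx": .., "dy": .., "dz": .., "roll": ..}, ...]. A call has 1 to 8 rows; each row is the pose to reach, as a shift and turn from the pose commanded when the call began, along the tool's axes at that moment; what a row does not reach only later rows make up. A row lasts 1/8 s, in which the tool goes at most 62.5 mm and 10.7 degrees, less where a joint would pass 70% of its speed; a pose out of reach is approached as far as the arm can. A call with a gripper value outside its range is refused whole. The fingers move at their own pace and stop on an object; "squeeze" is the grip in N (left out, the last holds). Time passes only in rows, so rows that repeat a pose let the fingers close. It gives the time, the measured TCP pose, the force, the opening and the grip force at its end, in the units of the state.
- read_state(): the state, without advancing time (a new reading comes with each control period).
- read_camera(name): name is "side" or "top"; returns (picture, depth): 384x512x3 uint8, blue, green, red; 384x512 float32, m along the optical axis (not along the pixel's ray), 0 where there is no reading.
- calibration(name): a dict with "intrinsics" (3x3 intrinsics, pixels), "k1" (the pictures are not rectified: a ray, as slopes to the right and down, at radius r is drawn at 1 + k1 r^2 times it, then the intrinsics apply), "world_to_cam" (4x4, takes a point from world to camera coordinates). Camera axes: x right, y up, looking along -z (the intrinsics and any distortion apply to the point x, -y, -z); pixel columns grow to the right and rows downward; lengths in m; the calibration is good to about 2 mm. A picture is of the moment at which its call begins. calibration takes no time and is no camera call.
- finish_job(): hands the job in; it is judged then, once.
The state is a dict: "time": time; "q": joint angles; "joint_vel": joint speeds; "joint_torque": joint torques, N m; "tool_pos": TCP position; "tcp_rot": TCP orientation; "wrist_force": force on the tool from outside, world axes, zero at the start; "torque": the same for the moment, N m; "width": opening from 0.0 (shut) to 1.0 (fully open); "grip_force": force on a finger pad.
Only numpy, scipy, OpenCV 4.12 (cv2) and the standard library are available. Lean on these libraries where they do the work, as an engineer would, in place of code of your own. Each camera call takes 0.05 s, during which the arm holds its last target. There are 200 camera calls.

### The job

Fit the uplighter's optics squarely into the cell on its face, between the four lugs: the lens right down on the face, then the spacer ring on it, then the frosted disc on top, each put down rather than dropped. Then swing the barn-door leaf up (it has a wire pull loop to take hold of) until it lines up with the middle of the tape strip on the slotted arc, and finish still holding it steady there with the gripper's fingers, so that I can tighten its wing nut: the hinge is slack and the leaf falls if let go. Leave everything else on the table where it is.

Things in the scene. Friction and masses are not known exactly. Their poses are not given: they have to be found in the camera images.
- uplighter: Black stage uplighter bolted to the table, lens side up. Origin under its centre on the table, z up. Finned housing 130 x 130 mm, flat face 100 mm up; base, yoke and side knobs 190 mm along x, 80 mm high at most. Mid-face is the lens cell (see cell_floor). The barn-door leaf is hinged along the face's +y edge.
- cell_floor (a point): Centre of the lens cell's floor, on the face 100 mm above the table; axes as the uplighter's. The cell is four upright aluminium lugs 12 mm wide, 39 mm high, on the diagonals between its x and y axes; 64 mm between opposite inner faces (the parts are 60 mm), flared at the top. The gaps between lugs, towards its +x, -x, +y, -y, are 36 mm wide for the fingers and open down to the face.
- lens: Lens in an aluminium mount: a disc 60 mm across and 16 mm thick, rim solid, flat underneath and on top, ringed glass in the middle of its top; about 110 g. Lies flat on the table; origin at the centre of its underside, z up. In the cell its underside lies on the face.
- spacer: Plain aluminium spacer ring, 60 mm outside, 46 mm inside, 10 mm thick, about 40 g. Lies flat; origin at the centre of its underside. Seated on the lens its underside is 16 mm above the face. (The cork-coloured roll of tape nearby is 72 mm across and 24 mm high, not the spacer.)
- frost: Frosted white disc, solid, 60 mm across and 8 mm thick, about 50 g. Lies flat; origin at the centre of its underside. Seated on the spacer its underside is 26 mm above the face.
- leaf (a joint): Angle (rad) of the barn-door leaf: 0 lying level on its stop, straight out in the uplighter's +y direction, growing as it is raised; 1.40 at the upper stop, still leaning outwards. A black steel plate 110 mm wide (along the hinge), 3 mm thick, reaching 85 mm from the hinge; 0.3 kg. Slack hinge, next to no friction: it falls to 0 when let go.
- leaf_hinge (a point): Middle of the leaf's hinge line, which runs along the uplighter's x axis 72 mm from its centre on the +y side and 108 mm above the table. The point turns with the leaf (its y axis points from the hinge to the leaf's free edge).
- leaf_bar (a point): Middle of the cross bar of the leaf's steel pull loop: round bar 9 mm thick, 80 mm long, parallel to the hinge and 130 mm from it, in the leaf's plane, on two legs 8 mm thick 36 mm either side of the middle. The opening between bar and leaf edge is 40 mm: a finger fits through. With the leaf level it is 108 mm above the table. Turns with the leaf, y axis pointing away from the hinge.
- mark (a joint): Angle (rad) at which the tape strip is stuck on the slotted arc, measured as the leaf's angle is: the leaf lines up with the tape when the two values are equal. Does not move.
- mark_tape (a point): Middle of the pale tape strip, 6 mm wide, 34 mm long, stuck radially over the dark steel slotted arc (radius 64 mm about the hinge, 60 mm towards +x from the uplighter's centre, just past the leaf's edge), standing out past its rim; 70 mm from the hinge line. y axis outwards along the strip. A brass wing nut on the leaf, in the arc's slot, shows the leaf's angle.
- tape_small: Cork-coloured roll of tape, 72 mm across, 24 mm high, lying near the optics; not to be disturbed. Origin under its centre.
- tape_big: White roll of tape, 110 mm across, 48 mm high; not to be disturbed. Origin under its centre.
- spray_can: White spray can standing, 66 mm across, 190 mm high; not to be disturbed. Origin under its centre.
- flask: Yellow drinks flask standing, 72 mm across, 235 mm high; not to be disturbed. Origin under its centre.
- wrench: Steel wrench lying flat, 150 mm long; not to be disturbed. Origin under its middle.
- marker: Blue marker pen lying flat, about 140 mm long; not to be disturbed. Origin under its barrel.
Not all that is in view belongs to the job. What is shaped like the spacer but orange, pink or turquoise is not meant.

How it is judged:
On the way, in this order (a step that is already met when the one before it is completed fails the run):
1. the lens lies flat and let go on the floor of the cell (horizontal distance between lens and cell_floor below 0.005 m and z of lens in the frame of cell_floor between -0.003 and 0.003 m and angle between lens's own z axis and vertical below 0.08 rad and contact force between lens and the fingers below 0.05 N and linear speed of lens below 0.03 m/s), for 0.2 s.
2. the spacer ring lies flat and let go on the lens in the cell (horizontal distance between each of lens, spacer and cell_floor below 0.005 m and z of lens in the frame of cell_floor between -0.003 and 0.003 m and angle between each of lens, spacer's own z axis and vertical below 0.08 rad and z of spacer in the frame of cell_floor between 0.013 and 0.019 m and contact force between spacer and the fingers below 0.05 N and linear speed of spacer below 0.03 m/s), for 0.2 s.
3. the frosted disc lies flat and let go on the spacer in the cell (horizontal distance between each of lens, spacer, frost and cell_floor below 0.005 m and z of lens in the frame of cell_floor between -0.003 and 0.003 m and angle between each of lens, spacer, frost's own z axis and vertical below 0.08 rad and z of spacer in the frame of cell_floor between 0.013 and 0.019 m and z of frost in the frame of cell_floor between 0.023 and 0.029 m and contact force between frost and the fingers below 0.05 N and linear speed of frost below 0.03 m/s), for 0.2 s.
At the end, for the whole second after the job is handed in: Lens, spacer and frosted disc stacked in the cell within 5 mm of its centre, 3 mm of seated height and 0.08 rad of flat, let go, at rest; leaf within 0.07 rad (4 deg) of the tape's middle, still (0.06 rad/s), held by the fingers alone (over 0.2 N), through the last second (all of step 3 and contact force between each of lens, spacer and the fingers below 0.05 N and linear speed of each of lens, spacer below 0.03 m/s and angle between the y axis of leaf_bar and the y axis of mark_tape, either way round below 0.07 rad and velocity of joint leaf between -0.06 and 0.06 rad/s and contact force between leaf and lens below 0.1 N and contact force between leaf and spacer below 0.1 N and contact force between leaf and frost below 0.1 N and contact force between leaf and tape_small below 0.1 N and contact force between leaf and tape_big below 0.1 N and contact force between leaf and spray_can below 0.1 N and contact force between leaf and flask below 0.1 N and contact force between leaf and wrench below 0.1 N and contact force between leaf and marker below 0.1 N and contact force between leaf and the fingers above 0.2 N); the arm keeps its last pose, push and grip.
It fails at once if a bystander (tape rolls, spray can, flask, wrench, marker) is shifted by more than 30 mm (distance of any of tape_small, tape_big, spray_can, flask, wrench, marker from where it was at the start of the episode above 0.03 m).
It fails at once if the lens is dropped (falls free faster than 0.5 m/s, a drop of more than about 12 mm) (linear speed of lens above 0.5 m/s and contact force between lens and the fingers below 0.01 N).
It fails at once if the spacer ring is dropped (falls free faster than 0.5 m/s, a drop of more than about 12 mm) (linear speed of spacer above 0.5 m/s and contact force between spacer and the fingers below 0.01 N).
It fails at once if the frosted disc is dropped (falls free faster than 0.5 m/s, a drop of more than about 12 mm) (linear speed of frost above 0.5 m/s and contact force between frost and the fingers below 0.01 N).
It also fails if it takes over 72 s, if anything falls off the work surface, if the arm or the gripper's body presses on something with over 40 N, if the wrist force passes 120 N, or if a joint passes its speed limit or range.

## Working session

There is one attempt and no reset: what is moved stays moved. The work goes in short steps, Python scripts to look and compute and a tool call to move; the robot and the scene stay as the last step left them, time stands still between calls to the robot, and variables do not carry over. Pictures are saved under pics/ and viewed, at most 10 in all, crops included, and the job is handed in when it is done.

Besides the shell and the picture viewer there is one more tool, called after "Emit:" in YAML: its name, and indented under it one key for each argument. step_arm: Moves the arm, as the interface text tells. Its arguments: {"type":"object","properties":{"commands":{"type":"array","items":{"type":"object","properties":{"fingers":{"type":"number"},"dx":{"type":"number"},"dy":{"type":"number"},"dz":{"type":"number"},"roll":{"type":"number"}}}},"squeeze":{"type":"number"}},"required":["commands"]}

```bash
mkdir -p pics; cat > h.py <<'E'
import numpy as np, cv2
from workcell import read_state, read_camera, calibration, finish_job
def ray(cal,u,v):
    K=np.array(cal["intrinsics"]);T=np.array(cal["world_to_cam"]);k=cal["k1"]
    d=np.array([(u-K[0,2])/K[0,0],(v-K[1,2])/K[1,1]]);s=d.copy()
    for _ in range(20): s=d/(1+k*(s@s))
    R=T[:3,:3];o=-R.T@T[:3,3]
    return o,R.T@np.array([s[0],-s[1],-1.0])
def plane(cal,u,v,z):
    o,d=ray(cal,u,v);return o+d*(z-o[2])/d[2]
def pt(cal,u,v,dep):
    o,d=ray(cal,u,v);return o+d*dep
def proj(cal,p):
    K=np.array(cal["intrinsics"]);T=np.array(cal["world_to_cam"])
    c=T[:3,:3]@np.array(p)+T[:3,3];s=np.array([c[0],-c[1]])/-c[2];s=s*(1+cal["k1"]*(s@s))
    return K[0,0]*s[0]+K[0,2],K[1,1]*s[1]+K[1,2]
E
python3 - <<'E'
from h import *
for n in("side","top"):
    im,d=read_camera(n);np.savez(n+"0.npz",im=im,d=d);cv2.imwrite(f"pics/{n}0.png",im)
    c=calibration(n);print(n,c["intrinsics"],c["k1"],ray(c,256,192))
print(read_state())
E
```

```text
side [[428.94385544   0.         258.54300809]
 [  0.         428.94385544 188.02283239]
 [  0.           0.           1.        ]] -0.14237995617544616 (array([-0.00813412, -0.61998883,  0.83372322]), array([ 0.45351224,  0.57752475, -0.67890569]))
top [[432.90646087   0.         253.19770268]
 [  0.         432.90646087 186.21141918]
 [  0.           0.           1.        ]] -0.1357791873687627 (array([0.3404114 , 0.01597219, 1.42589164]), array([ 0.11404994, -0.0033652 , -0.99358039]))
{'time': 0.1, 'q': array([-1.18090325e+00,  2.64700213e-01,  1.60522198e+00, -1.78957105e-05,
        1.27370766e+00, -3.69190818e-02]), 'joint_vel': array([-2.19151518e-03, -2.77758102e-03, -3.91311228e-03,  1.56893890e-04,
       -4.53326639e-05, -6.78993601e-04]), 'joint_torque': array([ 4.42893297e-04, -5.16708255e+01, -3.68589413e+01, -1.14485747e-04,
        6.25662928e-03, -1.76619312e-05]), 'tool_pos': array([ 0.27916278, -0.61384878,  0.23007978]), 'tcp_rot': array([-3.06836737e+00, -6.64941630e-01,  5.87912879e-04]), 'wrist_force': array([-0.64139287,  0.62791878, -0.2430816 ]), 'torque': array([ 0.00365151,  0.00552972, -0.02130596]), 'grip_force': 0.0, 'width': 0.9978644590572037}
```

View pics/top0.png

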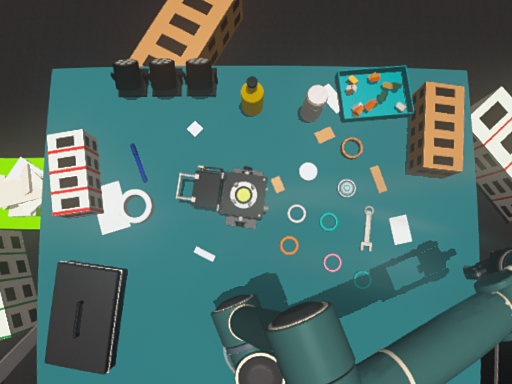

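View pics/side0.png

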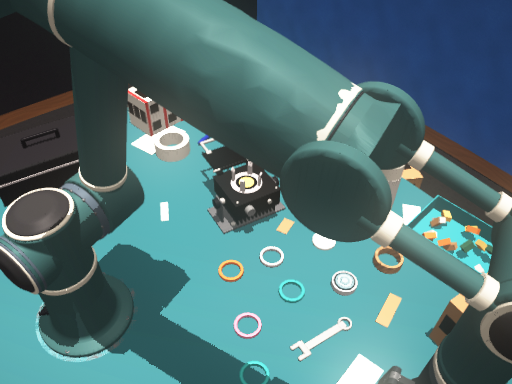

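```bash
python3 - <<'E'
from h import *
f=np.load("top0.npz");im,d=f["im"],f["d"];c=calibration("top")
hsv=cv2.cvtColor(im,cv2.COLOR_BGR2HSV)
for n,(u,v),z,r in[("lens",(346,188),.016,13),("spacer",(297,213),.010,13),("frost",(308,171),.008,13)]:
    m=np.zeros(im.shape[:2],np.uint8);cv2.circle(m,(u,v),r,255,-1)
    m&=((hsv[...,1]<90)*255).astype(np.uint8)
    cs,_=cv2.findContours(m,cv2.RETR_EXTERNAL,cv2.CHAIN_APPROX_NONE);k=max(cs,key=cv2.contourArea)
    e=cv2.minEnclosingCircle(k);el=cv2.fitEllipse(k)
    print(n,e,el,plane(c,*el[0],z),d[v,u])
x=cv2.resize(im[120:270,165:365],None,fx=4,fy=4,interpolation=cv2.INTER_CUBIC);cv2.imwrite("pics/c1.png",x)
for p in[(243,195)]:print(plane(c,*p,.1))
E
```

```text
lens ((346.1593933105469, 187.65721130371094), 9.862627983093262) ((346.1312561035156, 187.81007385253906), (18.600919723510742, 18.968223571777344), 57.661808013916016) [ 0.51697241 -0.28633758  0.016     ] 1.4127856
spacer ((296.3017272949219, 213.04310607910156), 9.786954879760742) ((296.21417236328125, 213.0535125732422), (18.55695152282715, 18.89315414428711), 110.03369903564453) [ 0.4338801  -0.12078636  0.01      ] 1.4212159
frost ((307.7214660644531, 170.90267944335938), 9.722071647644043) ((307.8509521484375, 171.0145721435547), (18.274150848388672, 18.578824996948242), 120.43719482421875) [ 0.57385984 -0.16100648  0.008     ] 1.4347917
[0.48317872 0.0515019  0.1       ]
```

View pics/c1.png

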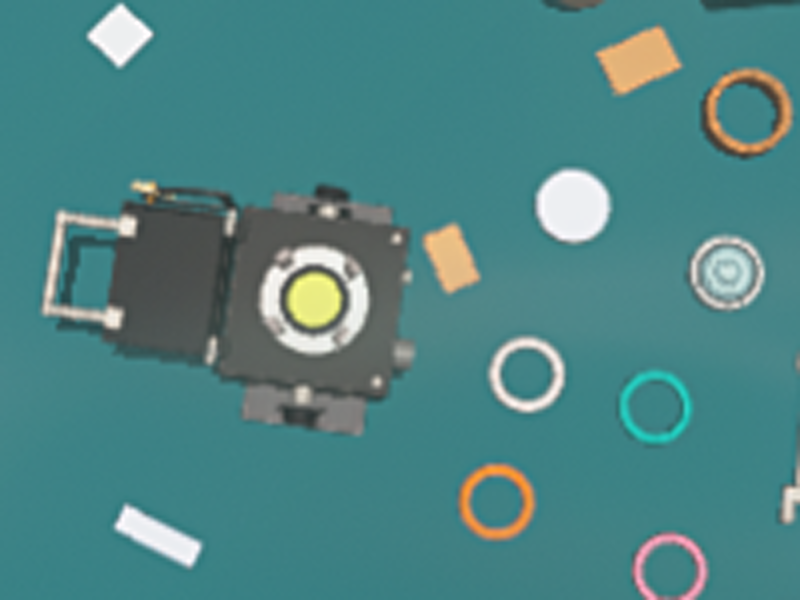

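```bash
python3 - <<'E'
from h import *
f=np.load("top0.npz");im,d=f["im"],f["d"];c=calibration("top")
hsv=cv2.cvtColor(im,cv2.COLOR_BGR2HSV)
m=((hsv[...,0]>22)&(hsv[...,0]<40)&(hsv[...,1]>80)).astype(np.uint8);m[:,:225]=0;m[:,262:]=0;m[:180]=0;m[210:]=0
M=cv2.moments(m,True);u,v=M["m10"]/M["m00"],M["m01"]/M["m00"];print("yellow",u,v,M["m00"],plane(c,u,v,.1),pt(c,u,v,d[int(v),int(u)]))
# white ring outer ellipse
w=((im.min(2)>150)|(m>0)).astype(np.uint8);w[:,:228]=0;w[:,262:]=0;w[:178]=0;w[212:]=0
k=max(cv2.findContours(w,cv2.RETR_EXTERNAL,cv2.CHAIN_APPROX_NONE)[0],key=cv2.contourArea)
el=cv2.fitEllipse(k);print(el,plane(c,*el[0],.1))
# heights around
for y,x in[(195,235),(195,251),(187,243),(203,243),(195,262),(187,236),(188,252),(203,251),(203,235),(185,205)]:print((x,y),pt(c,x,y,d[y,x]).round(3))
# bar
s=im.min(2).astype(int)
b=((s>110)&(hsv[...,1]<80)).astype(np.uint8);b[:,:173]=0;b[:,184:]=0;b[:168]=0;b[202:]=0
k=np.argwhere(b)[:,::-1];print(len(k),k.mean(0),k.min(0),k.max(0))
P=np.array([plane(c,*q,.1125)[:2] for q in k]);print(P.mean(0));
for q in[(65,213),(52,312),(180,300),(340,278)]:pass
for q in[(180.7,173.3),(176.8,198)]:print(plane(c,*q,.11))
S=np.load("side0.npz")["im"];cv2.imwrite("pics/c2.png",cv2.resize(S[110:240,170:320],None,fx=4.5,fy=4.5,interpolation=cv2.INTER_CUBIC))
E
```

```text
yellow 243.02666666666667 194.37333333333333 150.0 [0.48512072 0.05143195 0.1       ] [0.48490672 0.05137951 0.10196077]
((242.8977508544922, 194.5049591064453), (25.121047973632812, 25.865680694580078), 85.26701354980469) [0.48471153 0.05182665 0.1       ]
(235, 195) [0.483 0.076 0.101]
(251, 195) [0.483 0.027 0.099]
(243, 187) [0.507 0.051 0.107]
(243, 203) [0.458 0.051 0.103]
(262, 195) [ 0.484 -0.007  0.098]
(236, 187) [0.507 0.073 0.106]
(252, 188) [0.502 0.024 0.124]
(251, 203) [0.455 0.026 0.137]
(235, 203) [0.457 0.075 0.115]
(205, 185) [0.513 0.168 0.109]
97 [178.82474227 186.79381443] [175 172] [183 199]
[0.50652768 0.2486299 ]
[0.54882328 0.24431277 0.11      ]
[0.47209348 0.25447269 0.11      ]
```

View pics/c2.png

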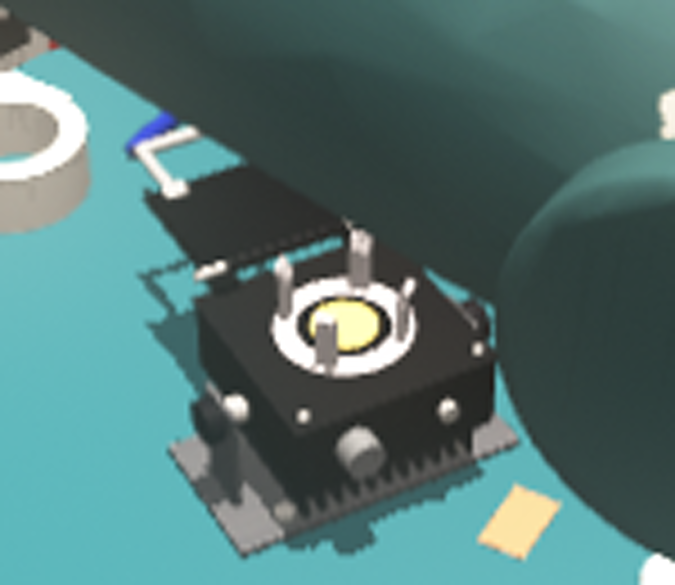

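```bash
cat >> h.py <<'E'
from scipy.spatial.transform import Rotation as Ro
def go(*ts,yaw=-7.3):
    s=read_state();R=Ro.from_rotvec(s["tcp_rot"]).as_matrix()
    y=np.degrees(np.arctan2(R[1,1],R[0,1]));r=-((yaw-y+180)%360-180)
    print("t",round(s["time"],2),"tcp",s["tool_pos"].round(4),"yawy",y.round(2),"tilt",R[2,2].round(4),"w",round(s["width"],3),"grip",s["grip_force"],"F",s["wrist_force"].round(1))
    for p in ts: print(p,"->",(R.T@(np.array(p)-s["tool_pos"])).round(4),"roll",round(r,1))
E
python3 -c "
from h import *
go((.517,-.286,.1),(.517,-.286,.0))"
```

```text
t 0.1 tcp [ 0.2792 -0.6138  0.2301] yawy -65.55 tilt -1.0 w 0.998 grip 0.0 F [-0.6  0.6 -0.2]
(0.517, -0.286, 0.1) -> [ 0.3522 -0.1997  0.1305] roll -58.2
(0.517, -0.286, 0.0) -> [ 0.3522 -0.1995  0.2305] roll -58.2
```

Emit:
step_arm:
  commands:
    - {"fingers": -1, "dx": 0.05, "dy": -0.028, "dz": 0.02, "roll": -10}
    - {"fingers": -1, "dx": 0.1, "dy": -0.057, "dz": 0.04, "roll": -20}
    - {"fingers": -1, "dx": 0.15, "dy": -0.085, "dz": 0.06, "roll": -30}
    - {"fingers": -1, "dx": 0.2, "dy": -0.113, "dz": 0.08, "roll": -40}
    - {"fingers": -1, "dx": 0.25, "dy": -0.142, "dz": 0.1, "roll": -50}
    - {"fingers": -1, "dx": 0.3, "dy": -0.17, "dz": 0.12, "roll": -58.2}
    - {"fingers": -1, "dx": 0.3522, "dy": -0.1997, "dz": 0.13, "roll": -58.2}
    - {"fingers": -1, "dx": 0.3522, "dy": -0.1997, "dz": 0.13, "roll": -58.2}
  squeeze: 40

```text
time: 1.1
tool_pos: [0.5182, -0.2827, 0.0995]
tcp_rot: [-2.351, -2.079, 0.0]
wrist_force: [-0.2, 0.7, 0.4]
width: 0.997
grip_force: 0.0
```

```bash
python3 - <<'E'
from h import *
im,d=read_camera("side");np.savez("side1.npz",im=im,d=d)
cv2.imwrite("pics/s1.png",cv2.resize(im[90:330,130:450],None,fx=2.5,fy=2.5,interpolation=cv2.INTER_CUBIC))
go((.517,-.286,.1),(.517,-.286,-.003))
E
```

```text
t 1.15 tcp [ 0.5176 -0.2847  0.1002] yawy -7.12 tilt -1.0 w 1.002 grip 0.0 F [-0.3 -0.6 -0.1]
(0.517, -0.286, 0.1) -> [-0.0013 -0.0004  0.0002] roll 0.2
(0.517, -0.286, -0.003) -> [-0.0014 -0.0002  0.1032] roll 0.2
```

View pics/s1.png

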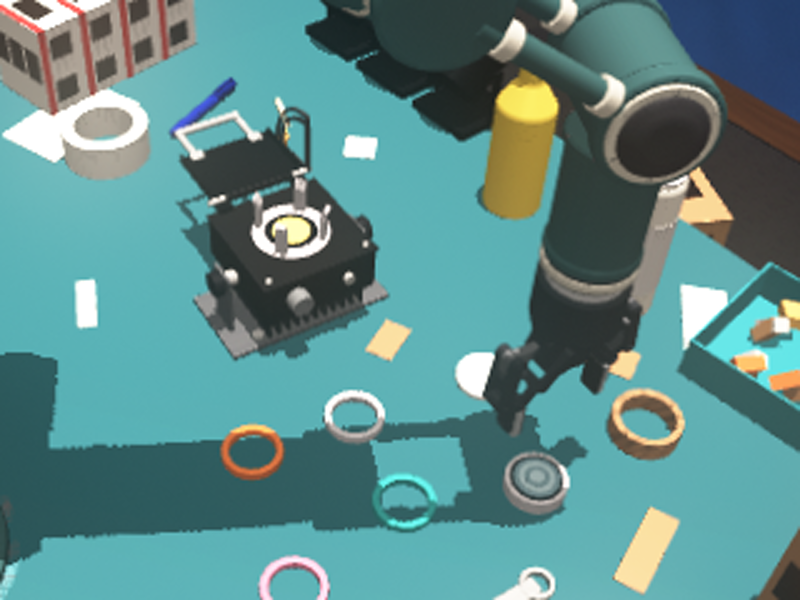

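```bash
python3 - <<'E'
from h import *
f=np.load("side1.npz");im=f["im"];c=calibration("side")
hsv=cv2.cvtColor(im,cv2.COLOR_BGR2HSV)
for n,(u,v),r,z in[("lens",(344.8,280),16,.016),("spacer",(272,256),16,.01)]:
    m=np.zeros(im.shape[:2],np.uint8);cv2.circle(m,(int(u),int(v)),r,255,-1);m&=((hsv[...,1]<75)*255).astype(np.uint8)
    k=max(cv2.findContours(m,0,1)[0],key=cv2.contourArea);el=cv2.fitEllipse(k);x,y,w,h=cv2.boundingRect(k)
    print(n,el,(x,y,w,h),plane(c,*el[0],z),plane(c,*el[0],z/2))
m=((hsv[...,0]>20)&(hsv[...,0]<40)&(hsv[...,1]>60)).astype(np.uint8);m[:,:232]=0;m[:,262:]=0;m[:170]=0;m[195:]=0
k=max(cv2.findContours(m,0,1)[0],key=cv2.contourArea);el=cv2.fitEllipse(k);print(el,plane(c,*el[0],.1))
x=im[125:155,230:265];cv2.imwrite("pics/tape1.png",cv2.resize(x,None,fx=16,fy=16,interpolation=cv2.INTER_CUBIC))
E
```

```text
lens ((343.8282165527344, 282.62030029296875), (24.578554153442383, 26.401660919189453), 107.9633560180664) (331, 270, 27, 26) [ 0.51246572 -0.29137327  0.016     ] [ 0.51755889 -0.28815834  0.008     ]
spacer ((271.2589416503906, 256.3822937011719), (21.20513916015625, 24.06598663330078), 94.17498779296875) (259, 246, 25, 22) [ 0.43089838 -0.12512249  0.01      ] [ 0.43356331 -0.12211866  0.005     ]
((246.35447692871094, 181.44264221191406), (10.515813827514648, 15.786413192749023), 90.59976959228516) [0.48652808 0.05104488 0.1       ]
```

View pics/tape1.png

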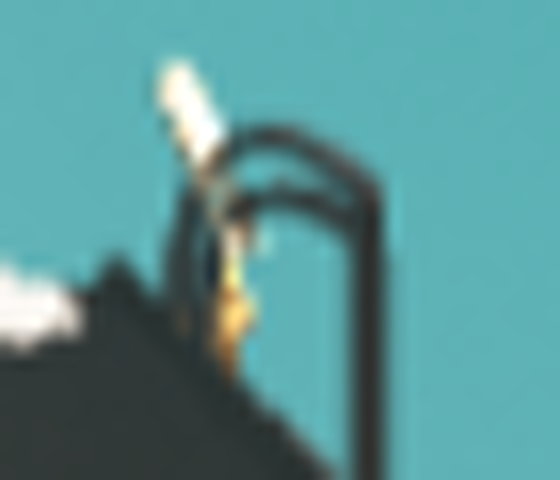

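Emit:
step_arm:
  commands:
    - {"fingers": -1, "dx": -0.001, "dy": 0, "dz": 0.05}
    - {"fingers": -1, "dx": -0.001, "dy": 0, "dz": 0.085}
    - {"fingers": -1, "dx": -0.001, "dy": 0, "dz": 0.102}
    - {"fingers": -1, "dx": -0.001, "dy": 0, "dz": 0.102}

```text
invalid input
```

Emit:
step_arm:
  commands:
    - {"fingers": -1, "dx": -0.001, "dy": 0, "dz": 0.05, "roll": 0}
    - {"fingers": -1, "dx": -0.001, "dy": 0, "dz": 0.085, "roll": 0}
    - {"fingers": -1, "dx": -0.001, "dy": 0, "dz": 0.102, "roll": 0}
    - {"fingers": -1, "dx": -0.001, "dy": 0, "dz": 0.102, "roll": 0}
  squeeze: 40

```text
time: 1.65
tool_pos: [0.5159, -0.2883, -0.0017]
tcp_rot: [-2.359, -2.071, 0.001]
wrist_force: [-0.8, -0.4, 0.9]
width: 1.001
grip_force: 0.0
```

```bash
python3 - <<'E'
from h import *
go((.517,-.286,-.003))
c=calibration("side")
C=np.array([.4855,.0515,0]);a=np.radians(-7.3);ex=np.array([np.cos(a),np.sin(a),0]);ey=np.array([-np.sin(a),np.cos(a),0])
H=C+.072*ey+[0,0,.108]
for off in(.058,.06,.063):
  for q in[(240.9,129.1),(241.9,131.6),(243.2,134.4),(244.7,144.4)]:
    o,d=ray(c,*q);t=((C+off*ex-o)@ex)/(d@ex);p=o+d*t-H;y,z=p@ey,p[2]
    print(off,q,y.round(4),z.round(4),np.hypot(y,z).round(4),np.arctan2(z,y).round(3))
E
```

```text
t 1.65 tcp [ 0.5159 -0.2883 -0.0017] yawy -7.42 tilt -1.0 w 1.001 grip 0.0 F [-0.8 -0.4  0.9]
(0.517, -0.286, -0.003) -> [0.0024 0.0008 0.0013] roll -0.1
0.058 (240.9, 129.1) 0.0594 0.0574 0.0826 0.768
0.058 (241.9, 131.6) 0.0538 0.0525 0.0752 0.773
0.058 (243.2, 134.4) 0.0466 0.0476 0.0666 0.796
0.058 (244.7, 144.4) 0.0384 0.0189 0.0428 0.457
0.06 (240.9, 129.1) 0.0632 0.0545 0.0834 0.712
0.06 (241.9, 131.6) 0.0575 0.0496 0.0759 0.711
0.06 (243.2, 134.4) 0.0502 0.0447 0.0672 0.727
0.06 (244.7, 144.4) 0.0421 0.0159 0.045 0.36
0.063 (240.9, 129.1) 0.0687 0.0502 0.0851 0.631
0.063 (241.9, 131.6) 0.0631 0.0452 0.0776 0.622
0.063 (243.2, 134.4) 0.0557 0.0403 0.0688 0.626
0.063 (244.7, 144.4) 0.0475 0.0113 0.0488 0.233
```

Emit:
step_arm:
  commands:
    - {"fingers": -1, "dx": 0.001, "dy": 0, "dz": 0.0, "roll": 0}
    - {"fingers": 1, "dx": 0.001, "dy": 0, "dz": 0.0, "roll": 0}
    - {"fingers": 1, "dx": 0.001, "dy": 0, "dz": 0.0, "roll": 0}
    - {"fingers": 1, "dx": 0.001, "dy": 0, "dz": 0.0, "roll": 0}
    - {"fingers": 1, "dx": 0.001, "dy": 0, "dz": 0.0, "roll": 0}
    - {"fingers": 1, "dx": 0.001, "dy": 0, "dz": 0.0, "roll": 0}
  squeeze: 40

```text
time: 2.4
tool_pos: [0.5185, -0.2876, 0.0012]
tcp_rot: [2.357, 2.073, 0.001]
wrist_force: [-0.6, 0.4, 5.6]
width: 0.685
grip_force: 42.2
```

```bash
python3 - <<'E'
from h import *
for i in range(3):go()
E
```

```text
t 2.4 tcp [ 0.5185 -0.2876  0.0012] yawy -7.33 tilt -1.0 w 0.685 grip 42.24059343338013 F [-0.6  0.4  5.6]
t 2.4 tcp [ 0.5185 -0.2876  0.0012] yawy -7.33 tilt -1.0 w 0.685 grip 42.24059343338013 F [-0.6  0.4  5.6]
t 2.4 tcp [ 0.5185 -0.2876  0.0012] yawy -7.33 tilt -1.0 w 0.685 grip 42.24059343338013 F [-0.6  0.4  5.6]
```

```bash
python3 - <<'E'
from h import *
go((.485,.0515,.17))
E
```

```text
t 2.4 tcp [ 0.5185 -0.2876  0.0012] yawy -7.33 tilt -1.0 w 0.685 grip 42.24059343338013 F [-0.6  0.4  5.6]
(0.485, 0.0515, 0.17) -> [ 0.3318 -0.0761 -0.1694] roll -0.0
```

Emit:
step_arm:
  commands:
    - {"fingers": 1, "dx": 0, "dy": 0, "dz": -0.03, "roll": 0}
    - {"fingers": 1, "dx": 0, "dy": 0, "dz": -0.08, "roll": 0}
    - {"fingers": 1, "dx": 0.02, "dy": -0.005, "dz": -0.13, "roll": 0}
    - {"fingers": 1, "dx": 0.07, "dy": -0.016, "dz": -0.17, "roll": 0}
    - {"fingers": 1, "dx": 0.12, "dy": -0.028, "dz": -0.17, "roll": 0}
    - {"fingers": 1, "dx": 0.17, "dy": -0.039, "dz": -0.17, "roll": 0}
    - {"fingers": 1, "dx": 0.22, "dy": -0.05, "dz": -0.17, "roll": 0}
    - {"fingers": 1, "dx": 0.25, "dy": -0.057, "dz": -0.17, "roll": 0}

```text
time: 3.4
tool_pos: [0.4921, -0.0294, 0.1696]
tcp_rot: [2.357, 2.076, 0.001]
wrist_force: [-0.0, -0.1, -1.1]
width: 0.682
grip_force: 43.6
```

```bash
python3 - <<'E'
from h import *
go((.485,.0515,.17))
E
```

```text
t 3.4 tcp [ 0.4921 -0.0294  0.1696] yawy -7.25 tilt -1.0 w 0.682 grip 43.58959436416626 F [-0.  -0.1 -1.1]
(0.485, 0.0515, 0.17) -> [ 0.0793 -0.0173 -0.0004] roll 0.1
```

Emit:
step_arm:
  commands:
    - {"fingers": 1, "dx": 0.04, "dy": -0.009, "dz": 0, "roll": 0}
    - {"fingers": 1, "dx": 0.079, "dy": -0.017, "dz": 0, "roll": 0}
    - {"fingers": 1, "dx": 0.079, "dy": -0.017, "dz": 0, "roll": 0}
    - {"fingers": 1, "dx": 0.079, "dy": -0.017, "dz": 0, "roll": 0}

```text
time: 3.9
tool_pos: [0.486, 0.0487, 0.1695]
tcp_rot: [2.358, 2.075, -0.0]
wrist_force: [0.3, -0.2, -0.5]
width: 0.68
grip_force: 43.6
```

```bash
python3 - <<'E'
from h import *
go((.485,.0515,.17))
im,d=read_camera("side");np.savez("side2.npz",im=im,d=d)
im2,d2=read_camera("top");np.savez("top2.npz",im=im2,d=d2)
go((.485,.0515,.17))
a=cv2.resize(im[120:230,190:300],(480,480),interpolation=cv2.INTER_CUBIC)
cv2.imwrite("pics/s2.png",a)
E
```

```text
t 3.9 tcp [0.486  0.0487 0.1695] yawy -7.29 tilt -1.0 w 0.68 grip 43.570486307144165 F [ 0.3 -0.2 -0.5]
(0.485, 0.0515, 0.17) -> [ 0.0026 -0.0013 -0.0005] roll 0.0
t 4.0 tcp [0.4861 0.0481 0.1694] yawy -7.39 tilt -1.0 w 0.681 grip 43.57062578201294 F [ 0.2  0.8 -1.2]
(0.485, 0.0515, 0.17) -> [ 0.0033 -0.0016 -0.0006] roll -0.1
```

View pics/s2.png

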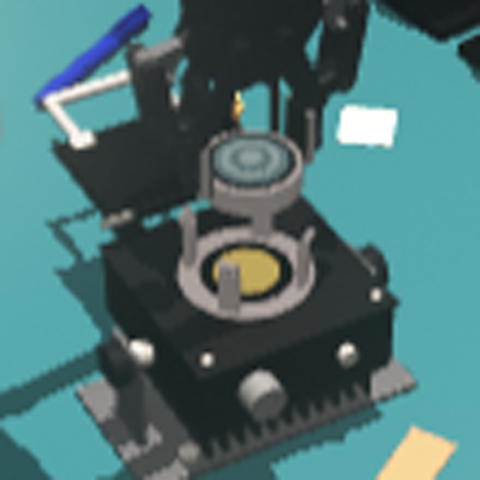

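```bash
python3 - <<'E'
from h import *
c=calibration("side");f=np.load("side2.npz");im=f["im"]
for q in[(190+253/4.364,120+157/4.364)]:
    print(q,plane(c,*q,.185))
for q in((.4857,.0513,.185),(.486,.0485,.185)):print(proj(c,q))
# fit glass (bluish, darker) ellipse near
hsv=cv2.cvtColor(im,cv2.COLOR_BGR2HSV)
m=((hsv[...,0]>90)&(hsv[...,0]<112)&(hsv[...,1]>40)).astype(np.uint8);m[:,:232]=0;m[:,264:]=0;m[:147]=0;m[168:]=0
k=max(cv2.findContours(m,0,1)[0],key=cv2.contourArea);el=cv2.fitEllipse(k);print(el,plane(c,*el[0],.185))
E
```

```text
(247.974335472044, 155.97616865261227) [0.48874974 0.04689024 0.185     ]
(np.float64(245.90546518811988), np.float64(155.5467904308769))
(np.float64(246.6831467603145), np.float64(156.06472670273382))
((261.3314514160156, 159.7310333251953), (3.8918280601501465, 25.19191551208496), 2.4549481868743896) [0.50591365 0.01564716 0.185     ]
```

```bash
python3 - <<'E'
from h import *
c=calibration("side");f=np.load("side2.npz");im,d=f["im"],f["d"]
m=np.zeros(d.shape,np.uint8)
for v in range(142,172):
  for u in range(225,272):
    if d[v,u]>0:
      p=pt(c,u,v,d[v,u])
      if .160<p[2]<.192 and np.hypot(p[0]-.486,p[1]-.048)<.045: m[v,u]=1
for r in range(142,172):print("".join(".#"[x] for x in m[r,225:272]))
g=cv2.cvtColor(im,6)
print(g[156,228:272]);print(g[142:175,248])
E
```

```text
...............................................
...............................................
...............................................
...............................................
...............................................
...............................................
...............................................
..............................##...............
...................#######....##......#........
................#############.###....##........
..............####################...##........
.............##########################........
..............########################.........
..............#######################..........
..............#######################..........
..............#######################..........
..............#####################............
......#.......#####################............
......##..#...#####################............
......#####.##############.########............
.......############################............
........##########################.............
.........#########################.............
..........#######################..............
...........######################..............
..............#################................
...............###############.................
..................#########....................
...............................................
...............................................
[ 42  43  44  45  44  43  43  53  96 101  55 109 129 153 137 113 119 147
 154 154 154 144 119 112 142 154 124 112  61  82 162  85  81 101 142 144
 143 144 143 144 143 144 143 144]
[143 142 142 143 143 142 143 150 124  89 132 134 138 154 154 136 111 134
 137 100  66 114 144 115 114 113 113 114 111 112 114 120 126]
```

```bash
python3 - <<'E'
from h import *
go((.4845,.0508,.145),(.4845,.0508,.102))
E
```

```text
t 4.0 tcp [0.4861 0.0481 0.1694] yawy -7.39 tilt -1.0 w 0.681 grip 43.57062578201294 F [ 0.2  0.8 -1.2]
(0.4845, 0.0508, 0.145) -> [ 0.0025 -0.002   0.0244] roll -0.1
(0.4845, 0.0508, 0.102) -> [ 0.0025 -0.002   0.0674] roll -0.1
```

Emit:
step_arm:
  commands:
    - {"fingers": 1, "dx": 0.0025, "dy": -0.002, "dz": 0, "roll": 0}
    - {"fingers": 1, "dx": 0.0025, "dy": -0.002, "dz": 0.012, "roll": 0}
    - {"fingers": 1, "dx": 0.0025, "dy": -0.002, "dz": 0.024, "roll": 0}
    - {"fingers": 1, "dx": 0.0025, "dy": -0.002, "dz": 0.036, "roll": 0}
    - {"fingers": 1, "dx": 0.0025, "dy": -0.002, "dz": 0.036, "roll": 0}

```text
time: 4.62
tool_pos: [0.4829, 0.0515, 0.1313]
tcp_rot: [-2.358, -2.073, 0.005]
wrist_force: [-0.1, 0.3, -1.3]
width: 0.677
grip_force: 43.6
```

```bash
python3 - <<'E'
from h import *
im,d=read_camera("side")
go((.4845,.0508,.102))
cv2.imwrite("pics/s3.png",cv2.resize(im[130:200,210:290],(800,600)[:2],interpolation=cv2.INTER_CUBIC))
E
```

```text
t 4.67 tcp [0.4836 0.0516 0.1322] yawy -7.35 tilt -1.0 w 0.681 grip 43.57099235057831 F [ 0.9 -0.9 -1.4]
(0.4845, 0.0508, 0.102) -> [-0.0007  0.0011  0.0302] roll -0.0
```

View pics/s3.png

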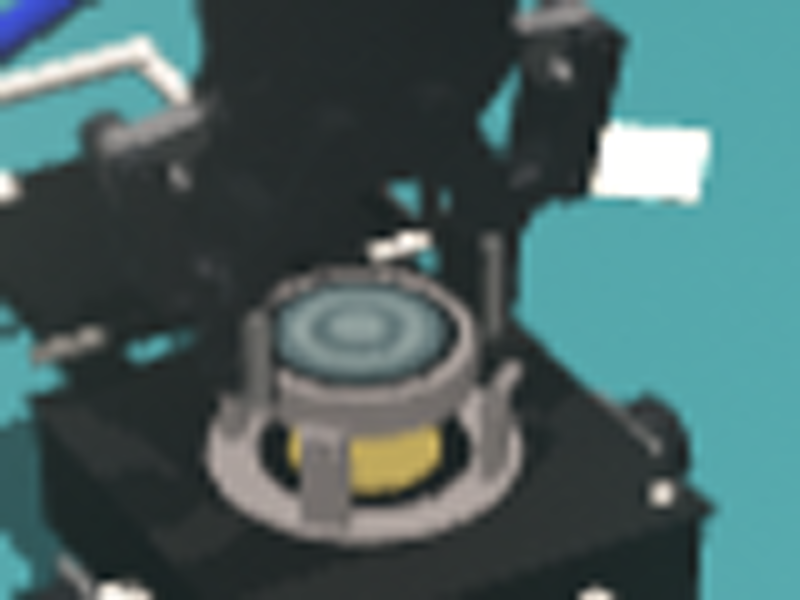

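Emit:
step_arm:
  commands:
    - {"fingers": 1, "dx": 0, "dy": 0, "dz": 0.012, "roll": 0}
    - {"fingers": 1, "dx": 0, "dy": 0, "dz": 0.022, "roll": 0}
    - {"fingers": 1, "dx": 0, "dy": 0, "dz": 0.028, "roll": 0}
    - {"fingers": 1, "dx": 0, "dy": 0, "dz": 0.03, "roll": 0}
    - {"fingers": 1, "dx": 0, "dy": 0, "dz": 0.03, "roll": 0}

```text
time: 5.3
tool_pos: [0.4844, 0.0517, 0.1032]
tcp_rot: [-2.359, -2.075, 0.0]
wrist_force: [0.0, -0.3, -1.7]
width: 0.679
grip_force: 43.6
```

Emit:
step_arm:
  commands:
    - {"fingers": 1, "dx": 0, "dy": 0, "dz": 0.0015, "roll": 0}
    - {"fingers": 1, "dx": 0, "dy": 0, "dz": 0.0015, "roll": 0}

```text
time: 5.55
tool_pos: [0.4845, 0.0516, 0.102]
tcp_rot: [2.359, 2.074, 0.0]
wrist_force: [0.4, 0.1, -0.5]
width: 0.678
grip_force: 43.6
```

Emit:
step_arm:
  commands:
    - {"fingers": 1, "dx": 0, "dy": 0, "dz": 0.0012, "roll": 0}
    - {"fingers": 1, "dx": 0, "dy": 0, "dz": 0.0012, "roll": 0}

```text
time: 5.8
tool_pos: [0.4847, 0.0516, 0.1013]
tcp_rot: [2.359, 2.074, 0.001]
wrist_force: [-2.2, 0.4, 3.6]
width: 0.678
grip_force: 43.9
```

Emit:
step_arm:
  commands:
    - {"fingers": -1, "dx": 0, "dy": 0, "dz": 0, "roll": 0}
    - {"fingers": -1, "dx": 0, "dy": 0, "dz": 0, "roll": 0}
    - {"fingers": -1, "dx": 0, "dy": 0, "dz": 0, "roll": 0}
    - {"fingers": -1, "dx": 0, "dy": 0, "dz": -0.01, "roll": 0}
    - {"fingers": -1, "dx": 0, "dy": 0, "dz": -0.05, "roll": 0}
    - {"fingers": -1, "dx": 0, "dy": 0, "dz": -0.1, "roll": 0}
    - {"fingers": -1, "dx": 0, "dy": 0, "dz": -0.1, "roll": 0}

```text
time: 6.68
tool_pos: [0.4882, 0.0519, 0.2065]
tcp_rot: [2.354, 2.07, 0.013]
wrist_force: [0.2, -0.1, -1.0]
width: 1.003
grip_force: 0.0
```

```bash
python3 - <<'E'
from h import *
go((.4345,-.121,.1),(.4345,-.121,.004))
im,d=read_camera("side")
cv2.imwrite("pics/s4.png",cv2.resize(im[100:280,200:360],(640,720*4//5+24),interpolation=cv2.INTER_CUBIC))
E
```

```text
t 6.67 tcp [0.4882 0.0519 0.2065] yawy -7.35 tilt -0.9999 w 1.003 grip 0.0 F [ 0.2 -0.1 -1. ]
(0.4345, -0.121, 0.1) -> [-0.1785 -0.0323  0.1058] roll -0.0
(0.4345, -0.121, 0.004) -> [-0.1787 -0.0333  0.2018] roll -0.0
```

View pics/s4.png

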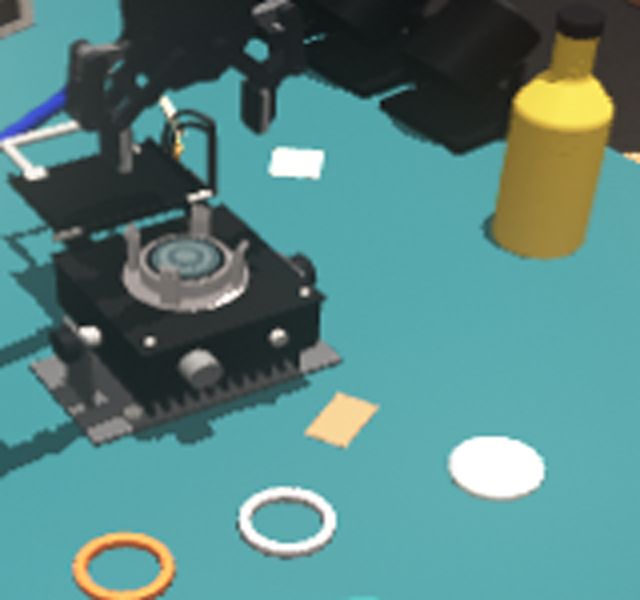

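```bash
python3 - <<'E'
from h import *
go((.4337,-.1215,.1),(.4337,-.1215,.004))
E
```

```text
t 6.72 tcp [0.4865 0.0517 0.2039] yawy -7.35 tilt -1.0 w 0.995 grip 0.0 F [-0.8 -0.9  0.4]
(0.4337, -0.1215, 0.1) -> [-0.1787 -0.0308  0.1035] roll -0.0
(0.4337, -0.1215, 0.004) -> [-0.1788 -0.0314  0.1995] roll -0.0
```

Emit:
step_arm:
  commands:
    - {"fingers": -1, "dx": -0.05, "dy": -0.009, "dz": 0, "roll": 0}
    - {"fingers": -1, "dx": -0.1, "dy": -0.018, "dz": 0.0, "roll": 0}
    - {"fingers": -1, "dx": -0.15, "dy": -0.027, "dz": 0.03, "roll": 0}
    - {"fingers": -1, "dx": -0.179, "dy": -0.033, "dz": 0.08, "roll": 0}
    - {"fingers": -1, "dx": -0.179, "dy": -0.033, "dz": 0.13, "roll": 0}
    - {"fingers": -1, "dx": -0.179, "dy": -0.033, "dz": 0.17, "roll": 0}
    - {"fingers": -1, "dx": -0.179, "dy": -0.033, "dz": 0.17, "roll": 0}
    - {"fingers": -1, "dx": -0.179, "dy": -0.033, "dz": 0.17, "roll": 0}

```text
time: 7.72
tool_pos: [0.4292, -0.1217, 0.0312]
tcp_rot: [2.359, 2.075, 0.0]
wrist_force: [0.4, -0.4, 0.3]
width: 0.996
grip_force: 0.0
```

```bash
python3 - <<'E'
from h import *
go((.4337,-.1215,.1),(.4337,-.1215,.004))
E
```

```text
t 7.72 tcp [ 0.4292 -0.1217  0.0312] yawy -7.33 tilt -1.0 w 0.996 grip 0.0 F [ 0.4 -0.4  0.3]
(0.4337, -0.1215, 0.1) -> [ 0.0008  0.0045 -0.0688] roll -0.0
(0.4337, -0.1215, 0.004) -> [0.0008 0.0045 0.0272] roll -0.0
```

Emit:
step_arm:
  commands:
    - {"fingers": -1, "dx": 0.001, "dy": 0.0045, "dz": 0.015, "roll": 0}
    - {"fingers": -1, "dx": 0.001, "dy": 0.0045, "dz": 0.027, "roll": 0}
    - {"fingers": 1, "dx": 0.001, "dy": 0.0045, "dz": 0.027, "roll": 0}
    - {"fingers": 1, "dx": 0.001, "dy": 0.0045, "dz": 0.027, "roll": 0}
    - {"fingers": 1, "dx": 0.001, "dy": 0.0045, "dz": 0.027, "roll": 0}
    - {"fingers": 1, "dx": 0.001, "dy": 0.0045, "dz": 0.027, "roll": 0}
    - {"fingers": 1, "dx": 0.001, "dy": 0.0045, "dz": 0.027, "roll": 0}
  squeeze: 30

```text
time: 8.6
tool_pos: [0.4332, -0.1211, 0.004]
tcp_rot: [-2.359, -2.074, 0.0]
wrist_force: [-3.6, 1.7, 5.0]
width: 0.662
grip_force: 31.5
```

```bash
python3 - <<'E'
from h import *
go((.4845,.0508,.18))
E
```

```text
t 8.6 tcp [ 0.4332 -0.1211  0.004 ] yawy -7.35 tilt -1.0 w 0.662 grip 31.48670542985201 F [-3.6  1.7  5. ]
(0.4845, 0.0508, 0.18) -> [ 0.1771  0.0288 -0.176 ] roll -0.0
```

Emit:
step_arm:
  commands:
    - {"fingers": 1, "dx": 0, "dy": 0, "dz": -0.01, "roll": 0}
    - {"fingers": 1, "dx": 0, "dy": 0, "dz": -0.03, "roll": 0}
    - {"fingers": 1, "dx": 0, "dy": 0, "dz": -0.05, "roll": 0}
    - {"fingers": 1, "dx": 0, "dy": 0, "dz": -0.05, "roll": 0}

```text
time: 9.1
tool_pos: [0.4355, -0.122, 0.0557]
tcp_rot: [2.356, 2.071, 0.004]
wrist_force: [0.1, -0.3, -0.2]
width: 0.663
grip_force: 32.0
```

```bash
python3 - <<'E'
from h import *
go((.4845,.0508,.18))
im,d=read_camera("side");c=calibration("side");np.savez("side5.npz",im=im,d=d)
u0,v0=map(int,proj(c,(.433,-.121,.06)));print(u0,v0)
hsv=cv2.cvtColor(im,cv2.COLOR_BGR2HSV)
P=[]
for v in range(v0-25,v0+25):
  s=""
  for u in range(u0-25,u0+26):
    p=pt(c,u,v,d[v,u])
    ok=.03<p[2]<.10 and hsv[v,u,1]<60 and im[v,u].max()>90
    s+="%02d "%round(p[2]*1000) if ok else " . "
    if ok:P.append(p)
  print(s)
E
```

```text
t 9.1 tcp [ 0.4355 -0.122   0.0557] yawy -7.35 tilt -1.0 w 0.663 grip 31.973889637738466 F [ 0.1 -0.3 -0.2]
(0.4845, 0.0508, 0.18) -> [ 0.1775  0.0271 -0.1244] roll -0.0
271 241
 .  .  .  .  .  .  .  .  .  .  .  .  .  .  .  .  .  .  .  .  .  .  .  .  .  .  .  .  .  .  .  .  .  .  .  .  .  .  .  .  .  .  .  .  .  .  .  .  .  .  . 
 .  .  .  .  .  .  .  .  .  .  .  .  .  .  .  .  .  .  .  .  .  .  .  .  .  .  .  .  .  .  .  .  .  .  .  .  .  .  .  .  .  .  .  .  .  .  .  .  .  .  . 
 .  .  .  .  .  .  .  .  .  .  .  .  .  .  .  .  .  .  .  .  .  .  .  .  .  .  .  .  .  .  .  .  .  .  .  .  .  .  .  .  .  .  .  .  .  .  .  .  .  .  . 
 .  .  .  .  .  .  .  .  .  .  .  .  .  .  .  .  .  .  .  .  .  .  .  .  .  .  .  .  .  .  .  .  .  .  .  .  .  .  .  .  .  .  .  .  .  .  .  .  .  .  . 
 .  .  .  .  .  .  .  .  .  .  .  .  .  .  .  .  .  .  .  .  .  .  .  .  .  .  .  .  .  .  .  .  .  .  .  .  .  .  .  .  .  .  .  .  .  .  .  .  .  .  . 
 .  .  .  .  .  .  .  .  .  .  .  .  .  .  .  .  .  .  .  .  .  .  .  .  .  .  .  .  .  .  .  .  .  .  .  .  .  .  .  .  .  .  .  .  .  .  .  .  .  .  .
[... 6076 characters left out ...]
  .  .  .  .  .  .  .  .  .  .  .  .  .  .  .  .  .  .  .  .  .  .  .  .  .  .  .  . 
 .  .  .  .  .  .  .  .  .  .  .  .  .  .  .  .  .  .  .  .  .  .  .  .  .  .  .  .  .  .  .  .  .  .  .  .  .  .  .  .  .  .  .  .  .  .  .  .  .  .  . 
 .  .  .  .  .  .  .  .  .  .  .  .  .  .  .  .  .  .  .  .  .  .  .  .  .  .  .  .  .  .  .  .  .  .  .  .  .  .  .  .  .  .  .  .  .  .  .  .  .  .  . 
 .  .  .  .  .  .  .  .  .  .  .  .  .  .  .  .  .  .  .  .  .  .  .  .  .  .  .  .  .  .  .  .  .  .  .  .  .  .  .  .  .  .  .  .  .  .  .  .  .  .  . 
 .  .  .  .  .  .  .  .  .  .  .  .  .  .  .  .  .  .  .  .  .  .  .  .  .  .  .  .  .  .  .  .  .  .  .  .  .  .  .  .  .  .  .  .  .  .  .  .  .  .  .
```

```bash
python3 - <<'E'
from h import *
from scipy.optimize import least_squares
f=np.load("side5.npz");im,d=f["im"],f["d"];c=calibration("side");hsv=cv2.cvtColor(im,cv2.COLOR_BGR2HSV)
Q=[]
for v in range(230,256):
  for u in range(250,285):
    p=pt(c,u,v,d[v,u])
    if .0595<p[2]<.067 and hsv[v,u,1]<60 and im[v,u].max()>90:Q.append(plane(c,u,v,.062)[:2])
Q=np.array(Q)
r=least_squares(lambda x:np.hypot(*(Q-x).T)-.0265,[.434,-.122],loss="soft_l1",f_scale=.003);print(r.x,len(Q))
print(cv2.minEnclosingCircle(Q.astype(np.float32)))
go((.4845,.0508,.18))
E
```

```text
[ 0.43443367 -0.12318049] 109
((0.432648628950119, -0.12267740070819855), 0.031145455315709114)
t 9.15 tcp [ 0.4345 -0.1217  0.0546] yawy -7.35 tilt -1.0 w 0.663 grip 31.972046373412013 F [-0.1  0.  -0.5]
(0.4845, 0.0508, 0.18) -> [ 0.1774  0.0279 -0.1255] roll -0.0
```

Emit:
step_arm:
  commands:
    - {"fingers": 1, "dx": 0, "dy": 0, "dz": -0.05, "roll": 0}
    - {"fingers": 1, "dx": 0.02, "dy": 0.003, "dz": -0.1, "roll": 0}
    - {"fingers": 1, "dx": 0.06, "dy": 0.009, "dz": -0.126, "roll": 0}
    - {"fingers": 1, "dx": 0.105, "dy": 0.016, "dz": -0.126, "roll": 0}
    - {"fingers": 1, "dx": 0.15, "dy": 0.023, "dz": -0.126, "roll": 0}
    - {"fingers": 1, "dx": 0.178, "dy": 0.028, "dz": -0.126, "roll": 0}
    - {"fingers": 1, "dx": 0.178, "dy": 0.028, "dz": -0.126, "roll": 0}
    - {"fingers": 1, "dx": 0.178, "dy": 0.028, "dz": -0.126, "roll": 0}

```text
time: 10.15
tool_pos: [0.4831, 0.0513, 0.1786]
tcp_rot: [-2.358, -2.075, 0.003]
wrist_force: [0.3, -0.9, -0.7]
width: 0.659
grip_force: 32.4
```

```bash
python3 - <<'E'
from h import *
go((.4848,.0518,.135),(.4848,.0518,.122))
E
```

```text
t 10.15 tcp [0.4831 0.0513 0.1786] yawy -7.32 tilt -1.0 w 0.659 grip 32.352023692801595 F [ 0.3 -0.9 -0.7]
(0.4848, 0.0518, 0.135) -> [0.0008 0.0017 0.0436] roll -0.0
(0.4848, 0.0518, 0.122) -> [0.0008 0.0017 0.0566] roll -0.0
```

Emit:
step_arm:
  commands:
    - {"fingers": 1, "dx": 0.0008, "dy": 0.0012, "dz": 0.005, "roll": 0}
    - {"fingers": 1, "dx": 0.0008, "dy": 0.0012, "dz": 0.018, "roll": 0}
    - {"fingers": 1, "dx": 0.0008, "dy": 0.0012, "dz": 0.03, "roll": 0}
    - {"fingers": 1, "dx": 0.0008, "dy": 0.0012, "dz": 0.04, "roll": 0}
    - {"fingers": 1, "dx": 0.0008, "dy": 0.0012, "dz": 0.05, "roll": 0}
    - {"fingers": 1, "dx": 0.0008, "dy": 0.0012, "dz": 0.056, "roll": 0}
    - {"fingers": 1, "dx": 0.0008, "dy": 0.0012, "dz": 0.056, "roll": 0}
    - {"fingers": 1, "dx": 0.0008, "dy": 0.0012, "dz": 0.056, "roll": 0}

```text
time: 11.15
tool_pos: [0.4853, 0.0524, 0.1238]
tcp_rot: [2.359, 2.075, 0.0]
wrist_force: [-0.6, 0.1, -0.9]
width: 0.661
grip_force: 32.3
```

Emit:
step_arm:
  commands:
    - {"fingers": 1, "dx": 0, "dy": 0, "dz": 0.003, "roll": 0}
    - {"fingers": 1, "dx": 0, "dy": 0, "dz": 0.003, "roll": 0}

```text
time: 11.4
tool_pos: [0.4852, 0.0523, 0.1206]
tcp_rot: [2.359, 2.074, 0.0]
wrist_force: [-1.5, 0.0, -1.4]
width: 0.659
grip_force: 32.3
```

Emit:
step_arm:
  commands:
    - {"fingers": 1, "dx": 0, "dy": 0, "dz": 0.0015, "roll": 0}
    - {"fingers": 1, "dx": 0, "dy": 0, "dz": 0.0015, "roll": 0}

```text
time: 11.65
tool_pos: [0.4854, 0.0524, 0.1201]
tcp_rot: [2.359, 2.074, 0.0]
wrist_force: [-2.9, -0.7, 6.0]
width: 0.655
grip_force: 33.7
```

Emit:
step_arm:
  commands:
    - {"fingers": -1, "dx": 0, "dy": 0, "dz": -0.0005, "roll": 0}
    - {"fingers": -1, "dx": 0, "dy": 0, "dz": -0.0005, "roll": 0}
    - {"fingers": -1, "dx": 0, "dy": 0, "dz": -0.0005, "roll": 0}
    - {"fingers": -1, "dx": 0, "dy": 0, "dz": -0.01, "roll": 0}
    - {"fingers": -1, "dx": 0, "dy": 0, "dz": -0.04, "roll": 0}
    - {"fingers": -1, "dx": 0, "dy": 0, "dz": -0.08, "roll": 0}
    - {"fingers": -1, "dx": 0, "dy": 0, "dz": -0.08, "roll": 0}

```text
time: 12.52
tool_pos: [0.4883, 0.0525, 0.2038]
tcp_rot: [2.355, 2.071, 0.011]
wrist_force: [0.3, 0.1, 0.1]
width: 0.996
grip_force: 0.0
```

```bash
python3 - <<'E'
from h import *
go((.574,-.1617,.1),(.574,-.1617,.004))
im,d=read_camera("side");c=calibration("side");np.savez("side6.npz",im=im,d=d)
u0,v0=map(int,proj(c,(.4857,.0513,.126)));print(u0,v0)
for v in range(v0-14,v0+15):
  print(" ".join("%3d"%round(min(999,pt(c,u,v,d[v,u])[2]*1000)) for u in range(u0-17,u0+18)))
E
```

```text
t 12.53 tcp [0.4883 0.0525 0.2038] yawy -7.35 tilt -1.0 w 0.996 grip 0.0 F [0.3 0.1 0.1]
(0.574, -0.1617, 0.1) -> [-0.2017  0.1115  0.1044] roll -0.0
(0.574, -0.1617, 0.004) -> [-0.2018  0.1107  0.2004] roll -0.0
245 173
108 106 109 109 107 109 110 109 110 111 108 106 107 109 107 109 111 112 110 110 108 111 107 106 105 104  -3  -1   0  -5  -1  -6  -3  -2   2
108 108 107 108 107 107 109 107 108 109 107 107 109 109 111 114 108 111 109 107 106 105 104   1  -2   0  -1  -6  -2  -2   0  -3   0  -3  -1
106 105 109 107 105 110 108 106 107 107 113 112 113 111 110 110 109 111 107 106 102 106 102 104  -2  -1  -2  -3   1  -1  -2  -4  -3   0  -3
111 107 108 108 109 110 107 106 113 111 109 112 112 109 108 107 106 107 103 104 137 138 137 105 105  97  96  97  96  -2  -4  -3  -2  -2  -1
107 107 108 107 109 109 110 111 109 108 109 110 108 108 106 105  -1  -1 103 105 135 137 136 135 135  99  97  98  97  99  -2  -5   0  -1   0
109 107 109 113 113 110 111 111 109 108 107 105 104  -6  -2  -1  -2   0   1 101 132 135 134 133 132 100 100  98  99  99 100  -1  -3  -3  -3
110 110 110 114 110 109 109 107 107 105
[... 2480 characters left out ...]

 99  99  99 101 102  97  97 104 110 112 114 116 127 127 128 128 128 123 124 125 119 122 118 120 118 116 115 112 108 103 112 112 103 103  98
 97  98 100 100  99 101  98 104 106 111 112 114 124 123 126 126 125 120 120 120 118 119 116 114 114 113 111 111 106  98 107 110 100  97  99
 98  98  98 100  99  99 101  96 104 107 111 109 120 117 122 122 123 115 115 111 115 113 111 113 112 112 108 104 104  99 103 101  98 100  99
 99  97  99  98  98 101 100  99 103 103 108 105 117 118 118 118 118 114 113 112 114 113 108 111 109 107 105 103 100 100  99 100 101 101  99
 97  96 101  98 102  99  99  99  99 100 101 103 114 115 114 116 834 109 109 109 108 107 106 106 107 102 100  98 100  99  96 101  96  98 100
```

Emit:
step_arm:
  commands:
    - {"fingers": -1, "dx": -0.045, "dy": 0.025, "dz": 0, "roll": 0}
    - {"fingers": -1, "dx": -0.09, "dy": 0.05, "dz": 0, "roll": 0}
    - {"fingers": -1, "dx": -0.135, "dy": 0.075, "dz": 0.02, "roll": 0}
    - {"fingers": -1, "dx": -0.18, "dy": 0.1, "dz": 0.06, "roll": 0}
    - {"fingers": -1, "dx": -0.202, "dy": 0.111, "dz": 0.11, "roll": 0}
    - {"fingers": -1, "dx": -0.202, "dy": 0.111, "dz": 0.16, "roll": 0}
    - {"fingers": -1, "dx": -0.202, "dy": 0.111, "dz": 0.17, "roll": 0}
    - {"fingers": -1, "dx": -0.202, "dy": 0.111, "dz": 0.17, "roll": 0}

```text
time: 13.58
tool_pos: [0.5685, -0.1617, 0.0283]
tcp_rot: [-2.357, -2.074, 0.002]
wrist_force: [0.4, 0.3, 0.1]
width: 1.001
grip_force: 0.0
```

```bash
python3 - <<'E'
from h import *
go((.574,-.1617,.003))
E
```

```text
t 13.57 tcp [ 0.5685 -0.1617  0.0283] yawy -7.33 tilt -1.0 w 1.001 grip 0.0 F [0.4 0.3 0.1]
(0.574, -0.1617, 0.003) -> [0.0007 0.0055 0.0253] roll -0.0
```

Emit:
step_arm:
  commands:
    - {"fingers": -1, "dx": 0.0007, "dy": 0.005, "dz": 0.015, "roll": 0}
    - {"fingers": -1, "dx": 0.0007, "dy": 0.005, "dz": 0.0255, "roll": 0}
    - {"fingers": 1, "dx": 0.0007, "dy": 0.005, "dz": 0.0255, "roll": 0}
    - {"fingers": 1, "dx": 0.0007, "dy": 0.005, "dz": 0.0255, "roll": 0}
    - {"fingers": 1, "dx": 0.0007, "dy": 0.005, "dz": 0.0255, "roll": 0}
    - {"fingers": 1, "dx": 0.0007, "dy": 0.005, "dz": 0.0255, "roll": 0}
    - {"fingers": 1, "dx": 0.0007, "dy": 0.005, "dz": 0.0255, "roll": 0}

```text
time: 14.45
tool_pos: [0.5774, -0.1633, 0.008]
tcp_rot: [2.355, 2.071, 0.004]
wrist_force: [-3.6, 0.1, 16.8]
width: 0.001
grip_force: 8.3
```

Emit:
step_arm:
  commands:
    - {"fingers": 1, "dx": 0, "dy": 0, "dz": -0.01, "roll": 0}
    - {"fingers": 1, "dx": 0, "dy": 0, "dz": -0.05, "roll": 0}
    - {"fingers": 1, "dx": 0, "dy": 0, "dz": -0.1, "roll": 0}
    - {"fingers": 1, "dx": 0, "dy": 0, "dz": -0.15, "roll": 0}
    - {"fingers": 1, "dx": 0, "dy": 0, "dz": -0.18, "roll": 0}
    - {"fingers": 1, "dx": 0, "dy": 0, "dz": -0.18, "roll": 0}

```text
time: 15.2
tool_pos: [0.5768, -0.1629, 0.1878]
tcp_rot: [2.354, 2.07, 0.006]
wrist_force: [0.5, 0.4, 1.1]
width: 0.002
grip_force: 0.0
```

```bash
python3 - <<'E'
from h import *
go((.4848,.0518,.185))
im,d=read_camera("side");c=calibration("side");np.savez("side7.npz",im=im,d=d)
s=read_state()["tool_pos"]
u0,v0=map(int,proj(c,(s[0],s[1],s[2]+.005)));print(u0,v0)
hsv=cv2.cvtColor(im,cv2.COLOR_BGR2HSV)
for v in range(v0-18,v0+18):
  print("".join("%4d"%round(pt(c,u,v,d[v,u])[2]*1000) if hsv[v,u,1]<60 and im[v,u].max()>90 else "   ." for u in range(u0-18,u0+19)))
E
```

```text
t 15.2 tcp [ 0.5768 -0.1629  0.1878] yawy -7.34 tilt -1.0 w 0.002 grip 0.0 F [0.5 0.4 1.1]
(0.4848, 0.0518, 0.185) -> [ 0.2012 -0.1187  0.0016] roll -0.0
333 185
   .   .   .   .   .   .   .   .   .   .   .   .   .   .   .   .   .   .   .   .   .   .   .   .   .   .   .   .   .   .   .   .   .   .   .   .   .
   .   .   .   .   .   .   .   .   .   .   .   .   .   .   .   .   .   .   .   .   .   .   .   .   .   .   .   .   .   .   .   .   .   .   .   .   .
   .   .   .   .   .   .   .   .   .   .   .   .   .   .   .   .   .   .   .   .   .   .   .   .   .   .   .   .   .   .   .   .   .   .   .   .   .
   .   .   .   .   .   .   .   .   .   .   .   .   .   .   .   .   .   .   .   .   .   .   .   .   .   .   .   .   .   .   .   .   .   .   .   .   .
   .   .   .   .   .   .   .   .   .   .   .   .   .   .   .   .   .   .   .   .   .   .   .   .   .   .   .   .   .   .   .   .   .   .   .   .   .
   .   .   .   .   .   .   .   .   .   .   .   .   .   .   .   .   .   .   .   .   .   .   .   .   .   .   .   .   .   .   .   .   .   .   .   .   .
   .   .   .   .   .   .   .   .   .   .   .
[... 3725 characters left out ...]
   .   .   .   .   .   .   .   .   .   .   .   .   .   .   .   .   .   .   .   .   .   .   .   .   .   .
   .   .   .   .   .   .   .   .   .   .   .   .   .   .   .   .   .   .   .   .   .   .   .   .   .   .   .   .   .   .   .   .   .   .   .   .   .
   .   .   .   .   .   .   .   .   .   .   .   .   .   .   .   .   .   .   .   .   .   .   .   .   .   .   .   .   .   .   .   .   .   .   .   .   .
   .   .   .   .   .   .   .   .   .   .   .   .   .   .   .   .   .   .   .   .   .   .   .   .   .   .   .   .   .   .   .   .   .   .   .   .   .
   .   .   .   .   .   .   .   .   .   .   .   .   .   .   .   .   .   .   .   .   .   .   .   .   .   .   .   .   .   .   .   .   .   .   .   .   .
```

```bash
python3 - <<'E'
from h import *
for n in("top","side"):
    im,d=read_camera(n);c=calibration(n);hsv=cv2.cvtColor(im,cv2.COLOR_BGR2HSV)
    u,v=proj(c,(.574,-.161,.008))
    m=np.zeros(im.shape[:2],np.uint8);cv2.circle(m,(int(u),int(v)),22,255,-1);m&=((hsv[...,1]<60)&(im.max(2)>130)).astype(np.uint8)*255
    k=max(cv2.findContours(m,0,1)[0],key=cv2.contourArea);el=cv2.fitEllipse(k);print(n,(u,v),el,plane(c,*el[0],.008),plane(c,*el[0],.004),cv2.boundingRect(k))
go()
E
```

```text
top (np.float64(307.8484265571783), np.float64(170.97294162504437)) ((306.20458984375, 171.1168975830078), (15.899006843566895, 16.7098388671875), 42.56117248535156) [ 0.57349233 -0.15550867  0.008     ] [ 0.57414987 -0.15599243  0.004     ] (297, 162, 17, 18)
side (np.float64(323.5762404140217), np.float64(238.92293485178337)) ((323.7882080078125, 240.00010681152344), (18.196657180786133, 23.172060012817383), 101.95994567871094) [ 0.57189654 -0.16395678  0.008     ] [ 0.57470634 -0.16174765  0.004     ] (312, 231, 24, 19)
t 15.35 tcp [ 0.5735 -0.1618  0.1822] yawy -7.34 tilt -1.0 w -0.001 grip 0.0 F [-0.3 -0.1 -0.1]
```

Emit:
step_arm:
  commands:
    - {"fingers": -1, "dx": 0, "dy": 0.001, "dz": 0, "roll": 0}
    - {"fingers": -1, "dx": 0, "dy": 0.001, "dz": 0.05, "roll": 0}
    - {"fingers": -1, "dx": 0, "dy": 0.001, "dz": 0.1, "roll": 0}
    - {"fingers": -1, "dx": 0, "dy": 0.001, "dz": 0.15, "roll": 0}
    - {"fingers": -1, "dx": 0, "dy": 0.001, "dz": 0.16, "roll": 0}
    - {"fingers": -1, "dx": 0, "dy": 0.001, "dz": 0.16, "roll": 0}
    - {"fingers": -1, "dx": 0, "dy": 0.001, "dz": 0.16, "roll": 0}

```text
time: 16.23
tool_pos: [0.5775, -0.1629, 0.0259]
tcp_rot: [2.357, 2.072, 0.003]
wrist_force: [0.5, -0.3, 0.9]
width: 1.001
grip_force: 0.0
```

```bash
python3 - <<'E'
from h import *
go((.5742,-.162,-.003))
E
```

```text
t 16.23 tcp [ 0.5775 -0.1629  0.0259] yawy -7.35 tilt -1.0 w 1.001 grip 0.0 F [ 0.5 -0.3  0.9]
(0.5742, -0.162, -0.003) -> [ 0.0005 -0.0035  0.0289] roll -0.0
```

Emit:
step_arm:
  commands:
    - {"fingers": -1, "dx": 0.0005, "dy": -0.0025, "dz": 0.015, "roll": 0}
    - {"fingers": -1, "dx": 0.0005, "dy": -0.0025, "dz": 0.0285, "roll": 0}
    - {"fingers": -1, "dx": 0.0005, "dy": -0.0025, "dz": 0.0285, "roll": 0}

```text
time: 16.6
tool_pos: [0.5714, -0.1609, -0.0066]
tcp_rot: [-2.357, -2.073, 0.003]
wrist_force: [-0.2, -0.0, -0.6]
width: 1.002
grip_force: 0.0
```

Emit:
step_arm:
  commands:
    - {"fingers": 1, "dx": 0, "dy": 0, "dz": 0, "roll": 0}
    - {"fingers": 1, "dx": 0, "dy": 0, "dz": 0, "roll": 0}
    - {"fingers": 1, "dx": 0, "dy": 0, "dz": 0, "roll": 0}
    - {"fingers": 1, "dx": 0, "dy": 0, "dz": 0, "roll": 0}
  squeeze: 25

```text
time: 17.1
tool_pos: [0.5736, -0.1616, -0.0044]
tcp_rot: [2.358, 2.074, 0.001]
wrist_force: [-0.0, -0.5, 2.4]
width: 0.689
grip_force: 27.1
```

Emit:
step_arm:
  commands:
    - {"fingers": 1, "dx": 0, "dy": 0, "dz": -0.01, "roll": 0}
    - {"fingers": 1, "dx": 0, "dy": 0, "dz": -0.05, "roll": 0}
    - {"fingers": 1, "dx": 0, "dy": 0, "dz": -0.1, "roll": 0}
    - {"fingers": 1, "dx": 0, "dy": 0, "dz": -0.15, "roll": 0}
    - {"fingers": 1, "dx": 0, "dy": 0, "dz": -0.185, "roll": 0}
    - {"fingers": 1, "dx": 0, "dy": 0, "dz": -0.185, "roll": 0}

```text
time: 17.85
tool_pos: [0.5756, -0.1623, 0.1849]
tcp_rot: [2.354, 2.07, 0.007]
wrist_force: [0.3, 0.4, -1.7]
width: 0.68
grip_force: 27.3
```

```bash
python3 - <<'E'
from h import *
go((.4848,.0518,.18))
E
```

```text
t 17.85 tcp [ 0.5756 -0.1623  0.1849] yawy -7.35 tilt -1.0 w 0.68 grip 27.2793647646904 F [ 0.3  0.4 -1.7]
(0.4848, 0.0518, 0.18) -> [ 0.2007 -0.1175  0.0036] roll -0.0
```

Emit:
step_arm:
  commands:
    - {"fingers": 1, "dx": 0.045, "dy": -0.026, "dz": 0, "roll": 0}
    - {"fingers": 1, "dx": 0.09, "dy": -0.052, "dz": 0, "roll": 0}
    - {"fingers": 1, "dx": 0.135, "dy": -0.078, "dz": 0, "roll": 0}
    - {"fingers": 1, "dx": 0.175, "dy": -0.102, "dz": 0, "roll": 0}
    - {"fingers": 1, "dx": 0.2, "dy": -0.1165, "dz": 0, "roll": 0}
    - {"fingers": 1, "dx": 0.2, "dy": -0.1165, "dz": 0, "roll": 0}
    - {"fingers": 1, "dx": 0.2, "dy": -0.1165, "dz": 0, "roll": 0}

```text
time: 18.73
tool_pos: [0.4827, 0.0514, 0.1793]
tcp_rot: [-2.358, -2.075, 0.002]
wrist_force: [0.6, 0.2, -0.6]
width: 0.68
grip_force: 27.3
```

```bash
python3 - <<'E'
from h import *
im,d=read_camera("side");c=calibration("side");np.savez("side8.npz",im=im,d=d)
go((.4848,.0518,.145),(.4848,.0518,.123))
s=read_state()["tool_pos"];z=s[2]+.0124
u0,v0=map(int,proj(c,(s[0],s[1],z)));print(u0,v0)
hsv=cv2.cvtColor(im,cv2.COLOR_BGR2HSV)
P=[]
for v in range(v0-16,v0+17):
  for u in range(u0-18,u0+19):
    p=pt(c,u,v,d[v,u])
    if abs(p[2]-z)<.02 and hsv[v,u,1]<60 and im[v,u].max()>150:P.append(p)
P=np.array(P);A=np.c_[P[:,:2]-P[:,:2].mean(0),np.ones(len(P))];g=np.linalg.lstsq(A,P[:,2],rcond=None)[0];print(len(P),"slopes",g,P[:,:2].mean(0),cv2.minEnclosingCircle(P[:,:2].astype(np.float32)))
E
```

```text
t 18.77 tcp [0.483  0.0511 0.1794] yawy -7.37 tilt -1.0 w 0.686 grip 27.279371917247772 F [ 0.4 -0.3  0.1]
(0.4848, 0.0518, 0.145) -> [0.0009 0.0017 0.0344] roll -0.1
(0.4848, 0.0518, 0.123) -> [0.0009 0.0017 0.0564] roll -0.1
245 153
262 slopes [-0.01456689  0.00676261  0.19006295] [0.48429273 0.04820118] ((0.48355773091316223, 0.04849991574883461), 0.030537940561771393)
```

```bash
python3 - <<'E'
from h import *
from scipy.optimize import least_squares
c=calibration("side")
f=np.load("side6.npz");im,d=f["im"],f["d"];Q=[]
for v in range(180,189):
  pass
for v in range(160,200):
  for u in range(228,265):
    p=pt(c,u,v,d[v,u])
    if .121<p[2]<.128:
      q=plane(c,u,v,.126)[:2]
      if .019<np.hypot(*(q-[.4865,.051]))<.034:Q.append(q)
Q=np.array(Q);r=least_squares(lambda x:np.hypot(*(Q-x).T)-.0265,[.4865,.051],loss="soft_l1",f_scale=.002);print("seated spacer (side)",r.x,len(Q))
f=np.load("side8.npz");im,d=f["im"],f["d"];hsv=cv2.cvtColor(im,cv2.COLOR_BGR2HSV)
m=np.zeros(d.shape,np.uint8)
for v in range(137,172):
  for u in range(227,265):
    p=pt(c,u,v,d[v,u])
    if .170<p[2]<.205 and hsv[v,u,1]<60 and im[v,u].max()>110:m[v,u]=1
k=max(cv2.findContours(m,0,1)[0],key=cv2.contourArea);el=cv2.fitEllipse(k);print(el,cv2.boundingRect(k),plane(c,*el[0],.1875))
for r in range(138,172):print("".join("%4d"%x if y else "   ." for x,y in zip(im[r,230:264].max(1),m[r,230:264])))
E
```

```text
seated spacer (side) [0.48346431 0.04829663] 131
((246.33055114746094, 155.5386962890625), (16.370485305786133, 21.203577041625977), 90.30387878417969) (237, 148, 21, 17) [0.48464982 0.04811733 0.1875    ]
   .   .   .   .   .   .   .   .   .   .   .   .   .   .   .   .   .   .   .   .   .   .   .   .   .   .   .   .   .   .   .   .   .   .
   .   .   .   .   .   .   .   .   .   .   .   .   .   .   .   .   .   .   .   .   .   .   .   .   .   .   .   .   .   .   .   .   .   .
   .   .   .   .   .   .   .   .   .   .   .   .   .   .   .   .   .   .   .   .   .   .   .   .   .   .   .   .   .   .   .   .   .   .
   .   .   .   .   .   .   .   .   .   .   .   .   .   .   .   .   .   .   .   .   .   .   .   .   .   .   .   .   .   .   .   .   .   .
   .   .   .   .   .   .   .   .   .   .   .   .   .   .   .   .   .   .   .   .   .   .   .   .   .   .   .   .   .   .   .   .   .   .
   .   .   .   .   .   .   .   .   .   .   .   .   .   .   .   .   .   .   .   .   .   .   .   .   .   .   .   .   .   .   .   .   .   .
   .   .   .   .   .   .   .   .   .   .   .   .   .   .   .   .   .   .
[... 3063 characters left out ...]
  .   .   .   .
   .   .   .   .   .   .   .   .   .   .   .   .   .   .   .   .   .   .   .   .   .   .   .   .   .   .   .   .   .   .   .   .   .   .
   .   .   .   .   .   .   .   .   .   .   .   .   .   .   .   .   .   .   .   .   .   .   .   .   .   .   .   .   .   .   .   .   .   .
   .   .   .   .   .   .   .   .   .   .   .   .   .   .   .   .   .   .   .   .   .   .   .   .   .   .   .   .   .   .   .   .   .   .
   .   .   .   .   .   .   .   .   .   .   .   .   .   .   .   .   .   .   .   .   .   .   .   .   .   .   .   .   .   .   .   .   .   .
   .   .   .   .   .   .   .   .   .   .   .   .   .   .   .   .   .   .   .   .   .   .   .   .   .   .   .   .   .   .   .   .   .   .
```

Emit:
step_arm:
  commands:
    - {"fingers": 1, "dx": 0.0005, "dy": 0.001, "dz": 0.005, "roll": 0}
    - {"fingers": 1, "dx": 0.0005, "dy": 0.001, "dz": 0.018, "roll": 0}
    - {"fingers": 1, "dx": 0.0005, "dy": 0.001, "dz": 0.03, "roll": 0}
    - {"fingers": 1, "dx": 0.0005, "dy": 0.001, "dz": 0.042, "roll": 0}
    - {"fingers": 1, "dx": 0.0005, "dy": 0.001, "dz": 0.052, "roll": 0}
    - {"fingers": 1, "dx": 0.0005, "dy": 0.001, "dz": 0.052, "roll": 0}
    - {"fingers": 1, "dx": 0.0005, "dy": 0.001, "dz": 0.052, "roll": 0}

```text
time: 19.65
tool_pos: [0.4844, 0.0522, 0.1283]
tcp_rot: [2.359, 2.075, 0.001]
wrist_force: [0.4, 0.5, 0.5]
width: 0.683
grip_force: 27.3
```

Emit:
step_arm:
  commands:
    - {"fingers": 1, "dx": 0, "dy": 0, "dz": 0.0035, "roll": 0}
    - {"fingers": 1, "dx": 0, "dy": 0, "dz": 0.0035, "roll": 0}

```text
time: 19.9
tool_pos: [0.4842, 0.0522, 0.1246]
tcp_rot: [2.359, 2.075, 0.0]
wrist_force: [0.5, 0.0, -0.7]
width: 0.682
grip_force: 27.3
```

Emit:
step_arm:
  commands:
    - {"fingers": 1, "dx": 0, "dy": 0, "dz": 0.001, "roll": 0}
    - {"fingers": 1, "dx": 0, "dy": 0, "dz": 0.001, "roll": 0}

```text
time: 20.15
tool_pos: [0.4841, 0.0522, 0.1236]
tcp_rot: [2.359, 2.075, 0.0]
wrist_force: [0.4, 0.3, -0.2]
width: 0.686
grip_force: 27.3
```

Emit:
step_arm:
  commands:
    - {"fingers": 1, "dx": 0, "dy": 0, "dz": 0.0012, "roll": 0}
    - {"fingers": 1, "dx": 0, "dy": 0, "dz": 0.0012, "roll": 0}

```text
time: 20.4
tool_pos: [0.4841, 0.0522, 0.1223]
tcp_rot: [-2.359, -2.074, 0.0]
wrist_force: [-0.1, -0.3, -0.2]
width: 0.686
grip_force: 27.3
```

Emit:
step_arm:
  commands:
    - {"fingers": 1, "dx": 0, "dy": 0, "dz": 0.0012, "roll": 0}
    - {"fingers": 1, "dx": 0, "dy": 0, "dz": 0.0012, "roll": 0}

```text
time: 20.65
tool_pos: [0.4843, 0.0522, 0.1216]
tcp_rot: [2.359, 2.074, 0.0]
wrist_force: [-1.8, -0.4, 3.1]
width: 0.686
grip_force: 27.6
```

Emit:
step_arm:
  commands:
    - {"fingers": -1, "dx": 0, "dy": 0, "dz": 0, "roll": 0}
    - {"fingers": -1, "dx": 0, "dy": 0, "dz": 0, "roll": 0}
    - {"fingers": -1, "dx": 0, "dy": 0, "dz": 0, "roll": 0}
    - {"fingers": -1, "dx": 0, "dy": 0, "dz": -0.01, "roll": 0}
    - {"fingers": -1, "dx": 0, "dy": 0, "dz": -0.05, "roll": 0}
    - {"fingers": -1, "dx": 0, "dy": 0, "dz": -0.11, "roll": 0}
    - {"fingers": -1, "dx": 0, "dy": 0, "dz": -0.13, "roll": 0}
    - {"fingers": -1, "dx": 0, "dy": 0, "dz": -0.13, "roll": 0}

```text
time: 21.65
tool_pos: [0.4859, 0.0523, 0.2543]
tcp_rot: [2.356, 2.072, 0.007]
wrist_force: [0.2, 0.6, -0.4]
width: 0.999
grip_force: 0.0
```

```bash
python3 - <<'E'
from h import *
im,d=read_camera("side");c=calibration("side");np.savez("side9.npz",im=im,d=d)
go()
Q=[]
hsv=cv2.cvtColor(im,cv2.COLOR_BGR2HSV)
for v in range(155,200):
  for u in range(225,268):
    p=pt(c,u,v,d[v,u])
    if .128<p[2]<.138 and im[v,u].max()>190 and np.hypot(p[0]-.485,p[1]-.05)<.04:Q.append(p)
P=np.array(Q);A=np.c_[P[:,:2]-P[:,:2].mean(0),np.ones(len(P))];print(len(P),np.linalg.lstsq(A,P[:,2],rcond=None)[0],P[:,:2].mean(0),cv2.minEnclosingCircle(P[:,:2].astype(np.float32)))
# arc/tape/bar in the side and top
im2,d2=read_camera("top");np.savez("top9.npz",im=im2,d=d2)
b=im[118:160,195:270];b2=im2[158:205,165:235]
s=cv2.resize(b,(750,420),interpolation=cv2.INTER_CUBIC)
cv2.imwrite("pics/s9.png",s)
E
```

```text
t 21.7 tcp [0.4846 0.0522 0.2521] yawy -7.35 tilt -1.0 w 1.001 grip 0.0 F [ 0.8 -0.3 -1.5]
249 [ 0.00271417 -0.01656644  0.13255128] [0.484627  0.0515163] ((0.48871469497680664, 0.0470883771777153), 0.03377583250403404)
```

```bash
python3 - <<'E'
from h import *
go((.5103,.2508,.16),yaw=82.7);print(read_state()["q"].round(2))
E
```

```text
t 21.75 tcp [0.4837 0.0521 0.2506] yawy -7.35 tilt -1.0 w 1.003 grip 0.0 F [-0.8  0.1  0. ]
(0.5103, 0.2508, 0.16) -> [0.2005 0.0011 0.0906] roll -90.0
[ 0.06 -0.11  1.97  0.    1.28  0.18]
```

View pics/s9.png

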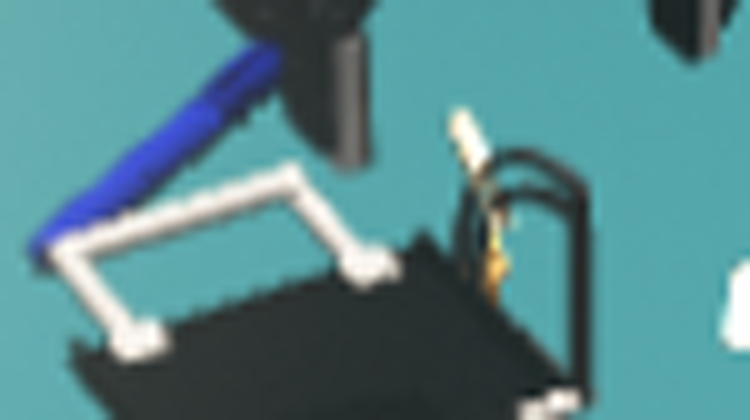

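```bash
python3 - <<'E'
from h import *
cs,ct=calibration("side"),calibration("top")
print("bar side",plane(cs,212.6,139.15,.108),plane(cs,201,142.8,.108),plane(cs,224.2,135.5,.108))
a=np.radians(-7.3);ex=np.array([np.cos(a),np.sin(a),0]);ey=np.array([-np.sin(a),np.cos(a),0])
C=np.array([.485,.0515,0]);H=C+.072*ey+[0,0,.108]
f=np.load("top0.npz");im,d=f["im"],f["d"];hsv=cv2.cvtColor(im,40)
print("top V channel 160..172 x 192..212");
print(hsv[160:173,192:214,2]);print(hsv[160:173,192:214,0])
f=np.load("side9.npz");im,d=f["im"],f["d"];hsv=cv2.cvtColor(im,40)
print(im[126:150,236:252].astype(int)[...,2]);print(hsv[126:150,236:252,0])
E
```

```text
bar side [0.51314986 0.2502867  0.108     ] [0.47692338 0.25528395 0.108     ] [0.5501743  0.24524644 0.108     ]
top V channel 160..172 x 192..212
[[134 134 134 135 134 134 135 134 134 134 135 134 134 134 134 134 135 134
  134 134 134 134]
 [134 134 135 134 134 134 134 134 135 134 134 134 134 135 134 134 134 134
  134 135 134 134]
 [135 134 135 134 134 135 135 134 134 134 133 134 134 134 135 135 134 134
  135 134 134 134]
 [134 134 134 135 134 134 134 133 134 135 134 134 135 133 134 134 134 134
  134 134 134 134]
 [135 135 134 134 134 134 134 137 134 134 132 134 136 135 135 136 134 135
  135 135 135 135]
 [134 134 134 134 135 135 156 175 158 158 154 143 130 136 137 136 137 136
  137 135 136 137]
 [133 135 135 134 134 142 196 236 221 230 234 209 111 123 125 124 123 124
  124 126 126 126]
 [134 134 135 134 135 133 146 153 206 235 233 187 102  68  70  69  68  66
   71  80  82  83]
 [134 134 135 135 135 136 135 129 101  94 133 132 126  77  86  92 106  87
   86  88  85  77]
 [135 134 135 131 127 127 131 128  96  82 145  97  72  90 115 133 158 133
  132 132 129 118]
 [134 136 134 116  93 
[... 3289 characters left out ...]
91 91 26 43 74 91 91 91 91 91 92 91]
 [91 91 91 91 91 91 64 70 30 85 91 93 92 90 90 92]
 [91 91 91 91 91 92 91 32 45 42 92 91 92 92 90 86]
 [91 91 91 91 92 90 92 74 20 22 88 91 91 91 92 91]
 [92 92 91 91 92 93 92 81 23 58 86 91 91 91 91 92]
 [91 92 92 91 92 90 91 90 29 88 91 91 91 91 91 91]
 [90 87 92 91 92 90 91 75 26 89 91 91 91 91 91 91]
 [87 87 87 91 90 90 90 22 18 60 90 91 91 91 91 91]
 [90 90 87 87 90 45 86 20 20 26 90 91 91 91 91 91]
 [90 90 90 87 87 34 86 18 18 33 91 91 91 91 91 91]
 [90 90 90 87 87 87 90 18 18 91 91 91 91 91 91 91]
 [90 90 93 90 87 90 90 27 18 91 91 91 91 91 91 91]
 [90 87 90 90 90 87 87 87 23 91 91 91 91 91 91 91]
 [90 93 90 90 90 90 90 90 90 91 92 91 91 91 91 91]]
```

```bash
python3 - <<'E'
from h import *
cs,ct=calibration("side"),calibration("top")
a=np.radians(-7.3);ex=np.array([np.cos(a),np.sin(a),0]);ey=np.array([-np.sin(a),np.cos(a),0])
C=np.array([.485,.0515,0]);H=C+.072*ey+[0,0,.108]
def tri(t,s):
    o1,d1=ray(ct,*t);o2,d2=ray(cs,*s)
    A=np.c_[d1,-d2];k=np.linalg.lstsq(A,o2-o1,rcond=None)[0]
    p1,p2=o1+k[0]*d1,o2+k[1]*d2;p=(p1+p2)/2-H
    y,z=p@ey,p[2];print(t,s,"gap",np.linalg.norm(p1-p2).round(4),"x",(p@ex).round(4),"y",y.round(4),"z",z.round(4),"r",np.hypot(y,z).round(4),"ang",np.arctan2(z,y).round(3))
for t in[(198.2,166),(199,166.2)]:
  for s in[(240.9,128.8),(241,129.5)]:tri(t,s)
tri((203.2,166.8),(243.8,135.5)); tri((202,169.3),(244.3,144)) # inner tape, wing nut?
tri((179.1,186.2),(212.6,139.15))
for th in(.5,.6,.7,.8,.9,1.0,1.1):
  print(th,[np.round(proj(c,H+x*ex+r*(np.cos(th)*ey+np.sin(th)*np.array([0,0,1]))),1) for c in(ct,cs) for x in (.06,) for r in(.053,.07,.087)])
E
```

```text
(198.2, 166) (240.9, 128.8) gap 0.0028 x 0.0618 y 0.0686 z 0.0517 r 0.0859 ang 0.646
(198.2, 166) (241, 129.5) gap 0.0028 x 0.0623 y 0.069 z 0.0489 r 0.0846 ang 0.617
(199, 166.2) (240.9, 128.8) gap 0.002 x 0.0609 y 0.066 z 0.0536 r 0.085 ang 0.682
(199, 166.2) (241, 129.5) gap 0.002 x 0.0614 y 0.0664 z 0.0509 r 0.0837 ang 0.654
(203.2, 166.8) (243.8, 135.5) gap 0.0027 x 0.0637 y 0.0556 z 0.0364 r 0.0665 ang 0.58
(202, 169.3) (244.3, 144) gap 0.01 x 0.0641 y 0.0613 z 0.003 r 0.0614 ang 0.049
(179.1, 186.2) (212.6, 139.15) gap 0.0029 x -0.0004 y 0.1254 z 0.003 r 0.1255 ang 0.024
0.5 [array([206.6, 168.6]), array([201.5, 167.6]), array([196.2, 166.5]), array([243.8, 140.9]), array([241.1, 135.7]), array([238.5, 130.6])]
0.6 [array([207.4, 168.5]), array([202.4, 167.4]), array([197.4, 166.2]), array([244.2, 140. ]), array([241.7, 134.6]), array([239.3, 129.2])]
0.7 [array([208.3, 168.4]), array([203.6, 167.2]), array([198.9, 166.1]), array([244.8, 139.4]), array([242.5, 133.7]), array([240.2, 128.1])]
0.8 [array([209.3, 168.3]), array([205. , 167.1]), array([200.6, 165.9]), array([245.4, 138.9]), array([243.3, 133.1]), array([241.2, 127.2])]
0.9 [array([210.5, 168.3]), array([206.6, 167.1]), array([202.5, 165.9]), array([246.1, 138.6]), array([244.2, 132.6]), array([242.3, 126.7])]
1.0 [array([211.8, 168.3]), array([208.3, 167.1]), array([204.7, 165.9]), array([246.9, 138.5]), array([245.2, 132.5]), array([243.5, 126.4])]
1.1 [array([213.3, 168.4]), array([210.2, 167.2]), array([207.1, 165.9]), array([247.7, 138.6]), array([246.3, 132.5]), array([244.9, 126.4])]
```

Emit:
step_arm:
  commands:
    - {"fingers": 0.1, "dx": 0.03, "dy": 0, "dz": 0.0, "roll": -10}
    - {"fingers": 0.1, "dx": 0.06, "dy": 0, "dz": 0, "roll": -20}
    - {"fingers": 0.1, "dx": 0.09, "dy": 0, "dz": 0, "roll": -30}
    - {"fingers": 0.1, "dx": 0.12, "dy": 0, "dz": 0, "roll": -40}
    - {"fingers": 0.1, "dx": 0.15, "dy": 0, "dz": 0, "roll": -50}
    - {"fingers": 0.1, "dx": 0.18, "dy": 0, "dz": 0, "roll": -60}
    - {"fingers": 0.1, "dx": 0.2, "dy": 0.001, "dz": 0, "roll": -70}
    - {"fingers": 0.1, "dx": 0.2, "dy": 0.001, "dz": 0, "roll": -80}

```text
time: 22.75
tool_pos: [0.5094, 0.2513, 0.2482]
tcp_rot: [-0.461, -3.103, 0.003]
wrist_force: [-0.1, 0.6, 0.7]
width: 0.453
grip_force: 0.0
```

```bash
python3 - <<'E'
from h import *
go((.511,.2508,.15),(.511,.2508,.095),yaw=82.7)
E
```

```text
t 22.75 tcp [0.5094 0.2513 0.2482] yawy 73.09 tilt -1.0 w 0.453 grip 0.0 F [-0.1  0.6  0.7]
(0.511, 0.2508, 0.15) -> [-0.002   0.0002  0.0982] roll -9.6
(0.511, 0.2508, 0.095) -> [-0.0022  0.0004  0.1532] roll -9.6
```

Emit:
step_arm:
  commands:
    - {"fingers": 0.1, "dx": -0.002, "dy": 0, "dz": 0.04, "roll": -9.6}
    - {"fingers": 0.1, "dx": -0.002, "dy": 0, "dz": 0.08, "roll": -9.6}
    - {"fingers": 0.1, "dx": -0.002, "dy": 0, "dz": 0.1, "roll": -9.6}
    - {"fingers": 0.1, "dx": -0.002, "dy": 0, "dz": 0.1, "roll": -9.6}

```text
time: 23.25
tool_pos: [0.5105, 0.2489, 0.1482]
tcp_rot: [-0.212, -3.129, 0.004]
wrist_force: [0.4, -0.2, 0.4]
width: 0.45
grip_force: 0.0
```

```bash
python3 - <<'E'
from h import *
go((.511,.2508,.095),yaw=82.7)
cs,ct=calibration("side"),calibration("top")
from scipy.optimize import least_squares
# observed: leaf level bar ends/mid, cell centre, then tape inner/outer
def frame(C,yaw):
    a=np.radians(yaw);ex=np.array([np.cos(a),np.sin(a),0]);ey=np.array([-np.sin(a),np.cos(a),0]);return ex,ey,C+.072*ey+np.array([0,0,.108])
ex,ey,H=frame(np.array([.485,.0515,0]),-7.3)
bt=np.array(proj(ct,H+.13*ey));bs=np.array(proj(cs,H+.13*ey));print("bar pred top",bt,"side",bs)
bt=np.array([179.1,186.2])-bt;bs=np.array([212.6,139.15])-bs
for use in(0,1):
  for x in(.058,.06,.062):
    def res(p,x=x):
        th,dr=p;o=[]
        P=lambda c,r:np.array(proj(c,H+x*ex+r*(np.cos(th)*ey+np.sin(th)*np.array([0,0,1]))))
        for r,t,s in((.087,(198.1,166),(240.7,128.5)),(.053,(207.6,168.6),(244.3,140.7))):
            o+=list(P(ct,r)+use*bt-t)+list(P(cs,r)+use*bs-s)
        return np.array(o)
    r=least_squares(lambda p:res([p[0],0]),[.65]);print(use,x,r.x,r.fun.round(1))
E
```

```text
t 23.25 tcp [0.5105 0.2489 0.1482] yawy 82.25 tilt -1.0 w 0.45 grip 0.0 F [ 0.4 -0.2  0.4]
(0.511, 0.2508, 0.095) -> [-0.0005  0.0021  0.0532] roll -0.5
bar pred top [178.06792529 185.62114185] side [211.5789177  139.19682391]
0 0.058 [0.68123254] [ 0.4  0.7 -1.4 -0.   0.4  0.5 -0.3 -1. ]
0 0.06 [0.65131985] [ 0.   0.1 -1.   0.1  0.2 -0.2  0.2 -1. ]
0 0.062 [0.6202914] [-0.3 -0.5 -0.6  0.3  0.  -0.8  0.7 -1. ]
1 0.058 [0.61608495] [ 0.5  1.4 -0.9  0.7  0.9  1.1  0.4 -0.6]
1 0.06 [0.58781065] [ 0.2  0.8 -0.5  0.8  0.7  0.5  0.9 -0.6]
1 0.062 [0.55913128] [-0.1  0.2 -0.1  1.   0.6 -0.1  1.4 -0.6]
```

Emit:
step_arm:
  commands:
    - {"fingers": 0.1, "dx": -0.0005, "dy": 0.001, "dz": 0.02, "roll": 0}
    - {"fingers": 0.1, "dx": -0.0005, "dy": 0.001, "dz": 0.04, "roll": 0}
    - {"fingers": 0.1, "dx": -0.0005, "dy": 0.001, "dz": 0.053, "roll": 0}
    - {"fingers": 0.1, "dx": -0.0005, "dy": 0.001, "dz": 0.053, "roll": 0}
  squeeze: 25

```text
time: 23.75
tool_pos: [0.512, 0.2502, 0.0965]
tcp_rot: [-0.212, -3.132, 0.002]
wrist_force: [-0.5, -0.4, -0.9]
width: 0.457
grip_force: 0.0
```

Emit:
step_arm:
  commands:
    - {"fingers": 1, "dx": 0, "dy": 0, "dz": 0, "roll": 0}
    - {"fingers": 1, "dx": 0, "dy": 0, "dz": 0, "roll": 0}
    - {"fingers": 1, "dx": 0, "dy": 0, "dz": 0, "roll": 0}
    - {"fingers": 1, "dx": 0, "dy": 0, "dz": 0, "roll": 0}
    - {"fingers": 1, "dx": 0, "dy": 0, "dz": 0, "roll": 0}
  squeeze: 25

```text
time: 24.38
tool_pos: [0.5138, 0.2505, 0.099]
tcp_rot: [0.212, 3.133, -0.0]
wrist_force: [-0.0, -3.9, 5.2]
width: 0.093
grip_force: 24.9
```

```bash
python3 - <<'E'
from h import *
go(yaw=82.7)
E
```

```text
t 24.38 tcp [0.5138 0.2505 0.099 ] yawy 82.26 tilt -1.0 w 0.093 grip 24.887500405311584 F [-0.  -3.9  5.2]
```

Emit:
step_arm:
  commands:
    - {"fingers": 1, "dx": 0, "dy": -0.0006, "dz": -0.013, "roll": 0}
    - {"fingers": 1, "dx": 0, "dy": -0.0026, "dz": -0.0258, "roll": 0}
    - {"fingers": 1, "dx": 0, "dy": -0.0058, "dz": -0.0384, "roll": 0}
    - {"fingers": 1, "dx": 0, "dy": -0.0103, "dz": -0.0506, "roll": 0}
    - {"fingers": 1, "dx": 0, "dy": -0.0159, "dz": -0.0623, "roll": 0}
    - {"fingers": 1, "dx": 0, "dy": -0.0213, "dz": -0.0713, "roll": 0}
    - {"fingers": 1, "dx": 0, "dy": -0.0242, "dz": -0.0755, "roll": 0}
    - {"fingers": 1, "dx": 0, "dy": -0.0242, "dz": -0.0755, "roll": 0}

```text
time: 25.38
tool_pos: [0.5107, 0.2278, 0.1752]
tcp_rot: [0.213, 3.132, 0.005]
wrist_force: [4.2, 4.5, 1.3]
width: 0.087
grip_force: 24.6
```

Emit:
step_arm:
  commands:
    - {"fingers": 1, "dx": 0, "dy": 0, "dz": 0, "roll": 0}
    - {"fingers": 1, "dx": 0, "dy": 0, "dz": 0, "roll": 0}

```text
time: 25.62
tool_pos: [0.5107, 0.228, 0.1748]
tcp_rot: [0.212, 3.132, 0.005]
wrist_force: [4.1, 4.3, 1.8]
width: 0.087
grip_force: 24.6
```

```bash
python3 - <<'E'
from h import *
go(yaw=82.7)
for n in("side","top"):
    im,d=read_camera(n);np.savez(n+"10.npz",im=im,d=d);h=cv2.cvtColor(im,40)
    if n=="side":sl=np.s_[124:150,234:256]
    else:sl=np.s_[158:176,192:216]
    print(n,sl);H=h[sl];print(np.where((H[...,0]<60)&(H[...,2]>70),im[sl][...,2],0))
E
```

```text
t 25.62 tcp [0.5107 0.228  0.1748] yawy 82.24 tilt -1.0 w 0.087 grip 24.614899456501007 F [4.1 4.3 1.8]
side (slice(124, 150, None), slice(234, 256, None))
[[  0   0   0   0   0   0   0   0   0   0   0   0   0   0   0   0   0   0
    0   0   0   0]
 [  0   0   0   0   0   0   0   0   0   0   0   0   0   0   0   0   0   0
    0   0   0   0]
 [  0   0   0   0   0   0   0   0   0   0   0   0   0   0   0   0   0   0
    0   0   0   0]
 [  0   0   0   0   0   0   0   0   0   0   0   0   0   0   0   0   0   0
    0   0   0   0]
 [  0   0   0   0   0   0   0   0   0   0   0   0   0   0   0   0   0   0
    0   0   0   0]
 [  0   0   0   0   0   0   0 234   0   0   0   0   0   0   0   0   0   0
    0   0   0   0]
 [  0   0   0   0   0   0 230 255   0   0   0   0   0   0   0   0   0   0
    0   0   0   0]
 [  0   0   0   0   0   0 191 254 250   0   0   0   0   0   0   0   0   0
    0   0   0   0]
 [  0   0   0   0   0   0  71 245 255   0   0   0   0   0   0   0   0   0
    0   0   0   0]
 [241 241 123   0   0   0   0 167 255   0   0   0  78   0   0   0   0   0
    0   0   0   0]
 [240 240 200 
[... 2644 characters left out ...]
 0   0   0   0   0   0   0   0   0   0   0  94 109  97 126   0   0
    0   0   0   0   0   0]
 [  0   0   0   0   0   0   0   0   0   0   0   0   0   0   0   0   0   0
    0   0   0   0   0   0]
 [  0   0   0   0   0   0   0   0   0   0   0   0   0   0   0   0   0   0
    0   0   0   0   0   0]
 [  0   0   0   0   0   0  88 120 120 107   0   0   0   0   0   0   0   0
    0   0   0   0   0   0]
 [103 103 103 115 152 142 147 184 187 173  96   0   0   0   0   0   0   0
    0   0   0   0   0   0]
 [  0  91  94 116 171 181 176 186 185 172  76   0   0   0   0   0   0   0
    0   0   0   0   0   0]
 [  0   0   0   0   0 148 170 185 185 170  75   0   0   0   0   0   0   0
    0   0   0   0   0   0]]
```

```bash
python3 - <<'E'
from h import *
cs,ct=calibration("side"),calibration("top")
a=np.radians(-7.3);ex=np.array([np.cos(a),np.sin(a),0]);ey=np.array([-np.sin(a),np.cos(a),0])
H=np.array([.485,.0515,0])+.072*ey+[0,0,.108]
def tri(n,t,s):
    o1,d1=ray(ct,*t);o2,d2=ray(cs,*s);k=np.linalg.lstsq(np.c_[d1,-d2],o2-o1,rcond=None)[0]
    p1,p2=o1+k[0]*d1,o2+k[1]*d2;p=(p1+p2)/2-H;y,z=p@ey,p[2]
    print(n,"gap",np.linalg.norm(p1-p2).round(4),"x",(p@ex).round(4),"y",y.round(4),"z",z.round(4),"r",np.hypot(y,z).round(4),"ang",np.arctan2(z,y).round(3))
tri("nut",(205.1,165.1),(245.2,135.0));tri("nut2",(204.7,165.2),(245,135.1))
tri("tip",(198.2,166),(240.8,128.7))
tri("tape mid",(203,167.2),(242.6,134.7))
tri("tape inner",(207.6,168.8),(244.3,140.6))
for n,f in(("side","side10.npz"),("top","top10.npz")):
    g=np.load(f);im=g["im"]
    sl=im[112:152,196:258] if n=="side" else im[155:205,165:227]
    cv2.imwrite(f"pics/{n}10.png",cv2.resize(sl,None,fx=10,fy=10,interpolation=cv2.INTER_CUBIC))
s=read_state();p=s["tool_pos"]+[0,0,.0095]-H;print("bar by tcp",p@ex,p@ey,p[2],np.arcsin(p[2]/.13),np.arctan2(p[2],p@ey))
E
```

```text
nut gap 0.0007 x 0.0675 y 0.0509 z 0.0399 r 0.0647 ang 0.665
nut2 gap 0.0004 x 0.0674 y 0.0521 z 0.0388 r 0.065 ang 0.64
tip gap 0.0025 x 0.0617 y 0.0686 z 0.0521 r 0.0861 ang 0.65
tape mid gap 0.001 x 0.0611 y 0.0559 z 0.04 r 0.0687 ang 0.621
tape inner gap 0.0004 x 0.0596 y 0.0431 z 0.0286 r 0.0517 ang 0.586
bar by tcp 0.003081587689216194 0.10641284100873398 0.07625909256775286 0.6268646340593813 0.6218029083600078
```

Emit:
step_arm:
  commands:
    - {"fingers": 1, "dx": 0, "dy": 0.0011, "dz": 0.0016, "roll": 0}
    - {"fingers": 1, "dx": 0, "dy": 0.0022, "dz": 0.0032, "roll": 0}
    - {"fingers": 1, "dx": 0, "dy": 0.0022, "dz": 0.0032, "roll": 0}
    - {"fingers": 1, "dx": 0, "dy": 0.0022, "dz": 0.0032, "roll": 0}

```text
time: 26.22
tool_pos: [0.511, 0.2302, 0.1715]
tcp_rot: [0.212, 3.133, 0.004]
wrist_force: [4.0, 3.5, 1.4]
width: 0.091
grip_force: 24.6
```

```bash
python3 - <<'E'
from h import *
go(yaw=82.7);print(read_state()["joint_vel"].round(4))
for n in("side","top"):
    im,d=read_camera(n);h=cv2.cvtColor(im,40)
    sl=np.s_[127:144,238:250] if n=="side" else np.s_[162:172,196:212]
    H=h[sl];print(n);print(np.where((H[...,0]<60)&(H[...,2]>70),im[sl][...,2],0));print(np.where((H[...,0]<60)&(H[...,2]>70),H[...,1],0))
E
```

```text
t 26.23 tcp [0.511  0.2302 0.1715] yawy 82.25 tilt -1.0 w 0.091 grip 24.59701269865036 F [4.  3.5 1.4]
[-0.0015 -0.0017  0.0004 -0.0017  0.0025 -0.0008]
side
[[  0   0   0   0   0   0   0   0   0   0   0   0]
 [  0   0   0   0   0   0   0   0   0   0   0   0]
 [  0   0   0 233   0   0   0   0   0   0   0   0]
 [  0   0 234 255   0   0   0   0   0   0   0   0]
 [  0   0 211 254 250   0   0   0   0   0   0   0]
 [  0   0  73 248 255   0   0   0   0   0   0   0]
 [  0   0   0 208 255   0   0   0  78   0   0   0]
 [  0   0   0  83 252 136 120 148 198 109   0   0]
 [  0   0   0  73 142  95 211 249 237 149   0   0]
 [  0   0   0   0  89 147 215 250 126   0   0   0]
 [  0   0   0   0  82 147 111   0   0   0   0   0]
 [  0   0   0   0   0 100  67  70   0   0   0   0]
 [  0   0   0   0   0  73 171 121   0   0   0   0]
 [  0   0   0   0   0   0 202 133   0   0   0   0]
 [  0   0   0   0   0   0   0   0   0   0   0   0]
 [  0   0   0   0   0   0   0   0   0   0   0   0]
 [  0   0   0   0   0   0   0   0   0   0   0   0]]
[[  0   0   0   0   0   0   0   0   0   0   0   0]
 [  0   0   0   0   0  
[... 1439 characters left out ...]
  0   0   0   0   0   0   0]]
[[  0   0   0   0   0   0   0   0   0   0   0   0   0   0   0   0]
 [  0   0   0   0   0   0   0   0   0   0   0   0   0   0   0   0]
 [  0   0   0   0   0   0   0   0  73  87  36   0   0   0   0   0]
 [  0   0   0  35   0   0   0 119 182 164 125  53   0   0   0   0]
 [  0   0  59  77  58  38  37 127 181 179 104   0   0   0   0   0]
 [  0   0  36  48  74  73  55  63  86  62   0   0   0   0   0   0]
 [  0   0   0   0   0  39  19  52 107  32   0  29   0   0   0   0]
 [  0   0   0   0   0   0   0  97 148  51  26  41   0   0   0   0]
 [  0   0   0   0   0   0   0   0   0   0   0   0   0   0   0   0]
 [  0   0   0   0   0   0   0   0   0   0   0   0   0   0   0   0]]
```

```bash
python3 -c "
from h import *
print(finish_job())"
```

```text
the job is handed in; nothing more can be done
None
```

The lens, spacer ring and frosted disc are stacked in the cell, and the gripper is holding the leaf at about 0.60 rad. I measured the tape's middle at 0.60–0.63 rad, give or take about 0.04. The job was handed in at about 26 s of the 72 s allowed; no verdict came back.

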